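# Jam the locknut of a height adjuster against its held spindle

### The arm

A 6-joint arm with a two-finger parallel gripper is mounted at the origin on a cart in front of the work surface, level with it; the furniture and walls round the work are solid. World frame = base frame: x ahead of the robot, y to its left, z up, the work surface at z = 0. Lengths are in mm, angles in degrees, forces in N, time in s.
With the tool pointing down it reaches from about 350 to 850 mm from the base axis. Payload 8.1 kg.
Tool frame: the origin (TCP) lies at the very end of the fingers, on their centre line; the grasp point (between the pads) lies 19 mm behind it; z points along the fingers, y is the line along which they close (so a half turn about z gives the same grasp; the last joint's range is limited). The gripper opens to 85 mm and grips with 20 to 120 N. Pads are 22 mm wide; open, the fingers measure 114 mm over their backs; the gripper's body (76 mm by 85 mm) begins 54 mm behind the grasp point. The pads swing forward as they close: fully open they stand 13 mm farther back than shut.
Start: joints at [65.925, 7.471, 85.268, -0, 87.261, -4.893], TCP at [197.127, 566.698, 231.292] pointing down, gripper open.
Joint ranges: [-169.43, 169.43], [-51.17, 129.36], [1.28, 143.12], [-76.62, 256.62], [0, 156.53], [-152.29, 152.29]. Speed limits (degrees/s): [136.94, 136.94, 159.86, 180, 180, 180].

### API

Orientations are given as [roll, pitch, yaw] about the fixed x, y, z axes, in that order (R = Rz(yaw) Ry(pitch) Rx(roll)).
In Python, from bench import sense, eyes, job, models gives the robot as it stands. The module is installed in compiled form; this text tells all that it offers.
- The arm moves only by the tool apply_moves, never from a script. Its argument "rows" is a list of rows, each a list of 6 numbers: the shift along the tool's x, y, z in mm, then the turn, a rotation vector about the tool's x, y, z in rad. In form: [[dx, dy, dz, rx, ry, rz], ...]. A call has exactly 5 rows; each row shifts and turns the commanded pose from where the row before left it, along the tool's axes as they then stand; what a row does not reach is not made up. A row lasts 1/8 s, in which the tool goes at most 62.5 mm and 10.7 degrees, less where a joint would pass 70% of its speed; a pose out of reach is approached as far as the arm can. A call is refused whole if a number of a shift passes 62.5 or a number of a turn 0.188, either way. A call with a gripper value outside its range is refused whole. "fingers" is the finger opening in mm, from 0 to 85.4, set as the call begins (left out, the last holds). The fingers move at their own pace and stop on an object; "grip_force" is the grip in N (left out, the last holds). Time passes only in rows, so rows that do not move let the fingers close, or fill a call up. It gives the time, the measured TCP pose, the force, the opening and the grip force at its end, in the units of the state.
- sense(): the state, without advancing time (a new reading comes with each control period).
- eyes.snapshot(name): name is "scene" or "top"; returns (picture, depth): 480x640x3 uint8, red, green, blue; 480x640 float32, mm along the optical axis (not along the pixel's ray), 0 where there is no reading.
- eyes.get_calibration(name): a dict with "intrinsics" (3x3 intrinsics, pixels), "R" (3x3) and "t" (3): a world point X has camera coordinates R X + t. Camera axes: x right, y down, z forward; pixel columns grow to the right and rows downward; lengths in mm; the calibration is good to about 2 mm. A picture is of the moment at which its call begins. get_calibration takes no time and is no camera call.
- job.hand_in(): hands the job in; it is judged then, once.
Trained networks look in the newest picture that a camera, given by its name, has taken for a name from the list of things; names that differ only in an ending like _2 or _b are one class to them, and where a whole thing is asked for, a point or a joint stands for the part that bears it (a point fixed in the world has none). Each returns a list of dicts, best first, with "confidence" (0 to 1); they miss things now and then, are a little off and sometimes report something else, mostly with a low value. They report only what shows in the picture. A call takes as long as a camera call.
- models.boxes_of(name, camera): "xyz" ([x, y, z] in mm, in world coordinates, good to about 4 mm: the middle of the surface that is visible of it).
- models.cut_out(name, camera): "pixels" (480x640 bool, what is visible of it).
- models.place_of(name, camera): "xyz" ([x, y, z] in mm, in world coordinates, good to about 4 mm: a listed point, or the origin of a listed thing).
The state is a dict: "time": time; "joint_pos": joint angles; "qd": joint speeds; "joint_efforts": joint torques, N m; "tool_pos": TCP position; "tcp_rot": TCP orientation; "ft_force": force on the tool from outside, world axes, zero at the start; "wrist_torque": the same for the moment, N m; "finger_gap": finger opening in mm; "grip_force": force on a finger pad.
Only numpy, scipy, OpenCV 4.12 (cv2) and the standard library are available. Lean on these libraries where they do the work, as an engineer would, in place of code of your own. Each camera call takes 0.05 s, during which the arm holds its last target. There are 200 camera calls.

### The job

Lock the height adjuster: take the red-handled spanner from its tray, lay it on the base plate and slide its open jaw fully onto the spindle's square flats, then let go and push the locknut's orange handle stud clockwise until it stops, so that the spanner's handle leans on the steel post and holds the spindle; the red pointer must never leave its green sector. Then slide the spanner off, lay it flat back in its tray as it was, and push the blue keeper fully in across the flats. Leave the other things on the table alone.

Things in the scene. Friction and masses are not known exactly. Their poses are not given: they have to be found in the camera images.
- adjuster: fixed height adjuster on an 8 mm aluminium base plate, 92 mm wide (x), 243 mm long (y -178 to +65 mm); origin on the table under the spindle's axis, z up. The green sector is on its +y side; the spanner comes in from -y over the flat plate. Steel post: radius 7 mm, 42 mm high, at x -22, y -160 mm (foot radius 10 mm, up to 12 mm). A tall console stands at its left.
- spindle_axis (a point): point on the spindle's axis at the top of the base plate (8 mm above the table); axes as the adjuster's
- spindle (a joint): angle of the brass spindle (inner part), rad, clockwise from above positive; 0 = red pointer mid green sector (0.4 rad either way), flats square to the adjuster. Turns easily (0.06 N m), so the nut drags it along unless held. Square flats 28 mm across, 8 to 28 mm above the table, under the nut (radius 25 mm, 30 to 47 mm up; spindle top at 65 mm), so the spanner must come in from the side.
- locknut (a joint): angle of the black locknut relative to the spindle, rad, clockwise from above positive: near 0 loose, 1.15 jammed at its stop. Friction against the spindle 0.25 N m (3.5 N at the stud); stays where left. At spindle 0, locknut 0 the handle points 105 degrees counter-clockwise from the adjuster's +x axis; jammed, about 39 degrees.
- handle_stud (a point): middle of the upright orange stud at the end of the locknut's handle: radius 8 mm, 75 mm from the spindle's axis, spans 44 to 82 mm above the table; this point is 68 mm above the table. The handle bar (12 mm thick) runs 42 to 54 mm above the table.
- keeper (a joint): position of the blue sliding keeper, m: near 0 = open (away from the spindle), 0.032 = fully in, at its stop; it slides towards the adjuster's -x with about 1.5 N and stays where it is left. It lies across the spanner's path, so it can only close when the spanner is off.
- keeper_tab (a point): middle of the keeper's upright tab (10 mm thick along the adjuster's x, 20 mm wide, top 44 mm above the table); this point is 38.5 mm above the table. When open it is 59 mm out along the adjuster's +x, at y -36 mm, on a slideway reaching x +89 mm.
- spanner: loose open-ended spanner, 193 mm long, 0.2 kg; origin under the middle of its red grip, +y towards the jaw, z up. The grip is 22 mm wide (x), 28 mm tall and reaches from y -92 to +26 mm; the steel head is 16 mm thick and 55 mm wide, prongs ending at y +101 mm with a flared mouth; the jaw is 31 mm wide inside and its throat ends at y +61 mm.
- spanner_jaw (a point): centre of the spanner's jaw, at its underside, 80 mm along +y from the spanner's origin; it coincides with the spindle's axis when the spanner is fully on (it can go 5 mm further). Lying square to the adjuster on the base plate, the spanner's handle clears the reaction post by 4 mm.
- tool_tray: fixed grey tray for the spanner, 78 mm wide (x), 226 mm long, rim 14 mm high, floor 3 mm above the table, walls 3 mm; the spanner lies in it with its origin at the tray's origin and the same axes, to within 25 mm each way (the tray reaches from y -108 to +118 mm).
- objective: bystander: silver microscope objective, 28 mm wide, 52 mm tall, standing; origin under its centre; leave alone
- blue_vial: bystander: small clear bottle with a blue cap, 32 mm wide, 68 mm tall; origin under its centre; leave alone
- dropper: bystander: small white bottle with a black cap, 26 mm wide, 67 mm tall; origin under its centre; leave alone
- red_cube: bystander: black filter cube with a red window, 36x38x38 mm; origin under its centre; leave alone
- meter_head: bystander: flat black sensor disc, 31 mm wide, 13 mm tall; origin under its centre; leave alone

How it is judged:
By the outcome, as a careful person would: the job done as asked, in the order asked, and still so for the second after the job is handed in, with the robot touching nothing.
It also fails if it takes over 72 s, if anything falls off the work surface, if the arm or the gripper's body presses on something with over 40 N, if the wrist force passes 120 N, or if a joint passes its speed limit or range.

## Working session

There is one attempt and no reset: what is moved stays moved. The work goes in short steps, Python scripts to look and compute and a tool call to move; the robot and the scene stay as the last step left them, time stands still between calls to the robot, and variables do not carry over. Pictures are saved under pics/ and viewed, at most 12 in all, crops included, and the job is handed in when it is done.

Besides the shell and the picture viewer there is one more tool, called after "Request:" as a command line: name --pt "numbers of a row" for each row, then --argument value for the rest. apply_moves: Moves the arm, as the interface text tells. Its arguments: {"type":"object","properties":{"rows":{"type":"array"},"fingers":{"type":"number"},"grip_force":{"type":"number"}},"required":["rows"]}

```bash
mkdir -p pics; ls; cat > h.py <<'E'
import numpy as np,cv2
from bench import sense,eyes,job,models
from scipy.spatial.transform import Rotation as Ro
def snap(c,f=None):
    p,d=eyes.snapshot(c)
    if f: cv2.imwrite('pics/'+f,p[:,:,::-1])
    return p,d
def cloud(c,d):
    k=eyes.get_calibration(c);K=np.array(k['intrinsics']);v,u=np.mgrid[:480,:640]
    P=np.stack([(u-K[0,2])*d/K[0,0],(v-K[1,2])*d/K[1,1],d],-1)
    return (P-np.array(k['t']))@np.array(k['R'])
E
python3 - <<'E'
from h import *
s=sense();print({k:np.round(v,2) for k,v in s.items()})
for c in('scene','top'):
    p,d=snap(c,c+'0.png')
    k=eyes.get_calibration(c);print(c,np.round(-np.array(k['R']).T@k['t']))
    for n in('adjuster','spindle_axis','handle_stud','keeper_tab','spanner','spanner_jaw','tool_tray','objective','blue_vial','dropper','red_cube','meter_head'):
        r=models.place_of(n,c);print(n,[(np.round(q['xyz']),round(q['confidence'],2)) for q in r[:2]])
E
```

```text
pics
{'time': np.float64(0.0), 'joint_pos': array([65.92,  7.51, 85.33,  0.  , 87.26, -4.89]), 'qd': array([ 0.02,  0.05, -0.04,  0.05, -0.14,  0.16]), 'joint_efforts': array([ 0.000e+00, -5.694e+01, -5.006e+01,  0.000e+00,  1.000e-02,
        0.000e+00]), 'tool_pos': array([196.89, 566.19, 230.24]), 'tcp_rot': array([-1.7989e+02, -1.0000e-02,  1.6082e+02]), 'ft_force': array([-0.3 , -0.52,  0.69]), 'wrist_torque': array([0.01, 0.02, 0.01]), 'grip_force': np.float64(0.0), 'finger_gap': np.float64(85.67)}
scene [-114. -743.  473.]
adjuster [(array([ 532., -258.,    5.]), 0.85)]
spindle_axis [(array([ 534., -253.,    7.]), 0.77), (array([ 559., -403.,    2.]), 0.54)]
handle_stud [(array([ 607., -244.,   67.]), 0.73)]
keeper_tab [(array([ 493., -316.,   44.]), 0.62)]
spanner [(array([ 475., -394.,    2.]), 0.75)]
spanner_jaw []
tool_tray [(array([ 482., -397.,    5.]), 0.74)]
objective [(array([ 261., -354.,   -2.]), 0.88), (array([ 609., -243.,   64.]), 0.59)]
blue_vial [(array([ 657., -452.,    1.]), 0.73)]
dropper [(array([ 699., -134.,   -1.]), 0.76), (array([ 281., -428.,    1.]), 0.5)]
red_cube [(array([ 283., -427.,    0.]), 0.8), (array([ 658., -449.,   -1.]), 0.41)]
meter_head [(array([ 635., -145.,    1.]), 0.58)]
top [ 329. -299. 1059.]
adjuster [(array([ 535., -264.,    0.]), 0.8)]
spindle_axis [(array([ 531., -263.,    9.]), 0.65)]
handle_stud [(array([ 604., -248.,   69.]), 0.79)]
keeper_tab [(array([ 493., -315.,   36.]), 0.57)]
spanner [(array([ 477., -395.,    1.]), 0.81), (array([ 280., -428.,    5.]), 0.49)]
spanner_jaw [(array([ 558., -403.,    4.]), 0.95), (array([ 535., -266.,    1.]), 0.52)]
tool_tray [(array([ 478., -398.,    1.]), 0.96)]
objective [(array([ 261., -354.,   -4.]), 0.46)]
blue_vial [(array([ 659., -449.,   -4.]), 0.74)]
dropper [(array([ 703., -138.,    1.]), 0.52)]
red_cube [(array([ 279., -428.,    2.]), 0.9)]
meter_head [(array([ 631., -147.,    2.]), 0.73)]
```

View pics/top0.png

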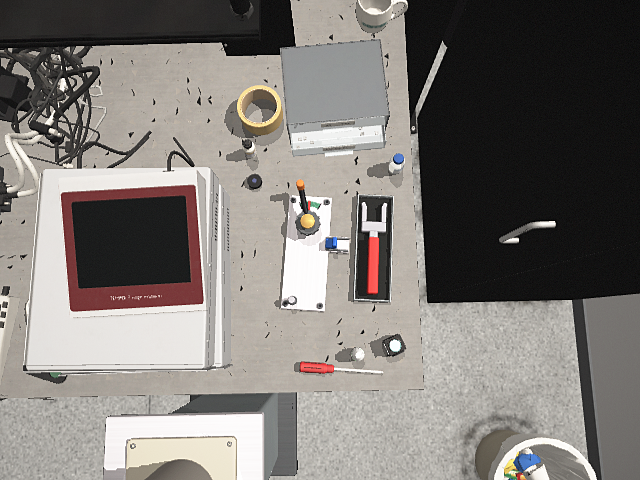

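View pics/scene0.png

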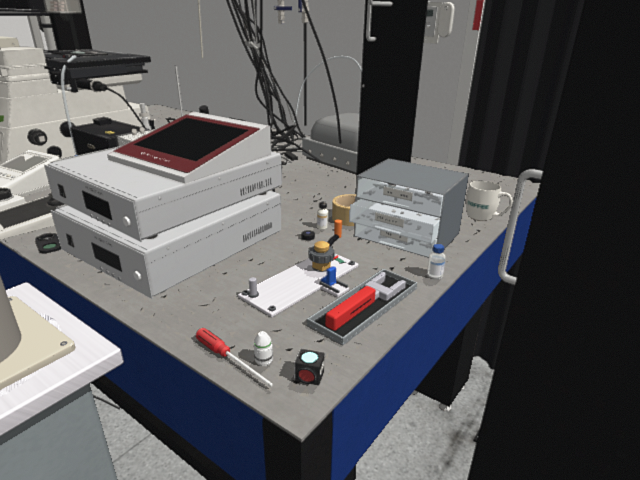

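The top view shows the adjuster plate at columns 283–330, rows 195–310, with the stud at (300,185), the keeper at (335,243) and the post at (291,300). The tray is at 355–392, rows 195–300, with the spanner jaw pointing up (world +x). The console at left is tall. Next I'll refine the poses from depth.

```bash
python3 - <<'E'
from h import *
p,d=snap('top');W=cloud('top',d);W[d==0]=np.nan
hsv=cv2.cvtColor(p,cv2.COLOR_RGB2HSV)
X,Y,Z=W[...,0],W[...,1],W[...,2]
def rect(m,n):
    q=W[m][:,:2].astype(np.float32);r=cv2.minAreaRect(q);print(n,m.sum(),np.round(r[0],1),np.round(r[1],1),round(r[2],2),'z',np.round(np.nanmedian(Z[m]),1))
def pca(m,n):
    q=W[m][:,:2];c=q.mean(0);w,v=np.linalg.eigh(np.cov((q-c).T));print(n,m.sum(),np.round(c,1),'yaw',np.round(np.degrees(np.arctan2(v[1,1],v[0,1])),2))
box=(X>300)&(X<680)&(Y<-170)&(Y>-345)
plate=box&(Z>3)&(Z<14)&(hsv[...,1]<60)
n,l,s,_=cv2.connectedComponentsWithStats(plate.astype(np.uint8));plate=l==1+np.argmax(s[1:,4])
rect(plate,'plate');pca(plate,'plate')
tr=(X>300)&(X<640)&(Y<-335)&(Y>-450)
red=tr&((hsv[...,0]<8)|(hsv[...,0]>172))&(hsv[...,1]>150)&(hsv[...,2]>100)
rect(red,'grip');pca(red,'grip')
steel=tr&(Z>10)&(Z<25)&(hsv[...,1]<60)&(hsv[...,2]>130)&(X>505)&(X<590)&(Y<-365)&(Y>-430);rect(steel,'head')
tray=tr&(Z>-2)&(Z<40)&((Z>8)|(hsv[...,2]<70));rect(tray,'tray')
for n,lo,hi in(('post',25,50),('postfoot',9,14)):
    m=box&(Z>lo)&(Z<hi)&(X<420);
    if m.sum():print(n,m.sum(),np.round(W[m].mean(0),1))
rect(box&(Z>55)&(Z<72)&(hsv[...,0]<25)&(hsv[...,1]>150)&(X<570),'spindletop')
rect((X>560)&(X<650)&(Y<-200)&(Y>-300)&(Z>70)&(Z<95),'stud')
rect(box&(hsv[...,0]>100)&(hsv[...,0]<125)&(hsv[...,1]>150)&(Z>34),'tab')
for y0 in range(300,-500,-40):
    print(y0,[int(np.nanmax(np.r_[Z[(X>x0)&(X<x0+40)&(Y>y0)&(Y<y0+40)],-9])) for x0 in range(80,800,40)])
E
```

```text
plate 4368 [ 474.8 -273.8] [137.9 252.3] 84.41 z 8.2
plate 4368 [ 465.6 -257.5] yaw 173.26
grip 613 [ 443.6 -393.6] [ 24.9 115.6] 86.32 z 30.8
grip 613 [ 442.8 -392. ] yaw 176.37
head 449 [ 544.5 -393.4] [61.3 76.8] 85.21 z 18.9
tray 3892 [ 468.2 -388.4] [107.  334.7] 89.73 z 6.1
post 40 [ 376.6 -224.    41.7]
postfoot 443 [ 387.1 -248.    10.4]
spindletop 1 [ 521.2 -265.3] [0. 0.] 0.0 z 55.6
stud 56 [ 607.  -247.2] [13.9 15.1] 39.89 z 81.4
tab 48 [ 542.8 -273.7] [142.4  39.3] 48.45 z 44.7
300 [-9, -9, 6, 8, 11, 5, 17, 23, 5, 5, 6, 3, 129, 127, 4, 170, 96, 88]
260 [-9, -9, 7, 10, 9, -9, -9, -9, -9, -9, -9, -9, 136, 184, 191, 179, 80, 77]
220 [-9, -9, 5, 10, 7, -9, -9, -9, -9, -9, -9, -9, -9, 141, 16, 14, 67, 31]
180 [-9, -9, 4, 8, 200, 201, 201, 201, 202, 201, 201, 200, 200, 200, 3, 15, 23, 23]
140 [4, 3, 4, 5, 201, 201, 202, 201, 227, 239, 247, 256, 259, 201, 163, 140, 6, 5]
100 [17, 5, 5, 5, 202, 202, 219, 226, 235, 244, 253, 259, 261, 200, 3, 29, 12, 5]
60 [17, 4, 4, 5, 201, 202, 217, 227, 236, 245, 254, 260, 260, 199, 3, 6, 13, 5]
20 [19, 6, 3, 6, 201, 202, 215, 226, 236, 245, 25
[... 252 characters left out ...]
, 665, 658, 6, 7, 5, 5]
-140 [17, 4, 3, 5, 104, 6, 6, 5, 6, 4, 6, 6, 665, 659, 15, 71, 50, 51]
-180 [5, 4, 6, 6, 7, 5, 4, 6, 5, 6, 5, 6, 665, 658, 15, 66, 51, 5]
-220 [-9, -9, 6, 4, 5, 7, 5, 45, 11, 14, 12, 11, 665, 663, 6, 5, 51, 151]
-260 [-9, -9, 3, 25, 24, 6, 10, 46, 12, 12, 63, 67, 684, 670, 97, 153, 154, 154]
-300 [-9, -9, 4, 25, 25, 5, 14, 16, 13, 13, 62, 67, 18, 5, 99, 154, 154, 154]
-340 [-9, -9, 5, 21, 18, 6, 6, 6, 5, 17, 48, 11, 14, 5, 98, 154, 155, 154]
-380 [-9, -9, 5, 16, 56, 5, 5, 28, 29, 18, 20, 24, 22, 6, 93, 154, 153, 156]
-420 [-9, -9, 6, 15, 38, 40, 6, 35, 36, 36, 35, 24, 23, 5, 6, 154, 154, 154]
-460 [-9, -9, 4, 6, 41, 40, 6, 19, 17, 17, 19, 23, 23, 5, 72, 152, 154, 148]
```

```bash
cat >> h.py <<'E'
def plan(P0,y0,way):
    """way: (x,y,z,yaw,nrows) tool-down waypoints -> rows"""
    P=np.array(P0,float);y=y0;out=[]
    for *q,yaw,n in way:
        q=np.array(q,float);S=P.copy();Y=y
        for i in range(1,n+1):
            T=S+(q-S)*i/n;yt=Y+(yaw-Y)*i/n
            R=Ro.from_euler('xyz',[180,0,y],degrees=True).as_matrix()
            dv=np.round(R.T@(T-P),1);rz=round(np.radians(y-yt),3)
            P=P+R@dv;y=y-np.degrees(rz)
            out.append([*[float(a) for a in dv],0,0,rz])
    for i in range(0,len(out),5): print(str(out[i:i+5]).replace(' ',''))
    print('end',np.round(P,1),round(y,2),len(out))
E
python3 - <<'E'
from h import *
p,d=snap('top');W=cloud('top',d);W[d==0]=np.nan
X,Y,Z=W[...,0],W[...,1],W[...,2]
g=p.astype(int).min(-1)
# plate edges per row: threshold brightness
L=[];R=[]
for v in range(200,306):
    u=np.where((g[v,275:332]>190)&(abs(Z[v,275:332]-8)<5))[0]+275
    if len(u)>5: L.append(W[v,u[0],:2]);R.append(W[v,u[-1],:2])
for n,q in(('L',L),('R',R)):
    l=cv2.fitLine(np.array(q,np.float32),cv2.DIST_HUBER,0,.01,.01).ravel();a=np.degrees(np.arctan(l[1]/l[0]));print(n,a,'y at x=533,455:',l[3]+(533-l[2])*l[1]/l[0],l[3]+(455-l[2])*l[1]/l[0])
    if n=='R':
        e=np.array(q);print(np.round(e[::12],0).tolist())
for c in('top','scene'):
    if c=='scene': p,d=snap(c);W=cloud(c,d);W[d==0]=np.nan
    m=models.cut_out('spindle_axis',c)
    hsv=cv2.cvtColor(p,cv2.COLOR_RGB2HSV)
    br=(hsv[...,0]>8)&(hsv[...,0]<25)&(hsv[...,1]>120)&(W[...,2]>58)&(W[...,2]<70)&(abs(W[...,0]-533)<40)
    print(c,'brass',br.sum(),np.round(np.nanmean(W[br],0),1),np.round(np.nanmin(W[br],0),1),np.round(np.nanmax(W[br],0),1))
    po=(W[...,2]>38)&(W[...,2]<46)&(abs(W[...,0]-376)<25)&(abs(W[...,1]+226)<25)
    print('post',po.sum(),np.round(np.nanmean(W[po],0),1),np.nanmin(W[po],0),np.nanmax(W[po],0))
plan(sense()['tool_pos'],160.82,[(230,540,340,140,2)]+[(460*np.cos(a),460*np.sin(a),340,140-144*i/16,1) for i,a in enumerate(np.radians(np.linspace(62,-36,17)))][1:]+[(481,-395,200,-4,2)])
E
```

```text
L -4.9897704 y at x=533,455: -215.38591 -208.57582
R -4.962676 y at x=533,455: -304.40292 -297.63
[[589.0, -310.0], [562.0, -307.0], [536.0, -304.0], [510.0, -308.0], [485.0, -292.0], [459.0, -298.0], [433.0, -296.0], [408.0, -293.0], [383.0, -292.0]]
top brass 127 [ 532.9 -258.1   63.1] [ 519.7 -273.8   58. ] [ 546.8 -245.3   69.9]
post 35 [ 376.9 -224.    41.7] [ 370.94276977 -229.91635745   39.64101447] [ 383.09404225 -217.72230197   44.50968353]
scene brass 77 [ 528.1 -264.2   61.4] [ 516.  -276.2   58.2] [ 545.4 -252.3   64.8]
post 33 [ 373.5 -225.9   40.6] [ 367.45049413 -232.01135003   38.29446358] [ 380.21341566 -218.26595746   42.92805455]
[[-19.9,-7.2,-54.4,0,0,np.float64(0.182)],[-20.9,-3.5,-54.3,0,0,np.float64(0.181)],[-123.8,-104.0,-0.0,0,0,np.float64(0.157)],[-48.1,10.1,-0.0,0,0,np.float64(0.158)],[-47.5,12.4,-0.0,0,0,np.float64(0.157)]]
[[-46.9,14.9,-0.0,0,0,np.float64(0.157)],[-46.0,17.2,-0.0,0,0,np.float64(0.157)],[-45.2,19.4,-0.0,0,0,np.float64(0.157)],[-44.1,21.7,-0.0,0,0,np.float64(0.157)],[-42.9,23.9,-0.0,0,0,np.float64(0.157)]]
[[-41.7,26.0,-0.0,0,0,np.float64(0.157)],[-40.4,28.1,-0.0,0,0,np.float64(0.157)],[-38.9,30.0,-0.0,0,0,np.float64(0.157)],[-37.3,32.0,-0.0,0,0,np.float64(0.157)],[-35.7,33.8,-0.0,0,0,np.float64(0.157)]]
[[-34.0,35.5,-0.0,0,0,np.float64(0.157)],[-32.2,37.2,-0.0,0,0,np.float64(0.158)],[-30.2,38.8,-0.0,0,0,np.float64(0.157)],[58.7,58.3,70.0,0,0,np.float64(-0.0)],[58.6,58.3,70.0,0,0,np.float64(-0.0)]]
end [ 481. -395.  200.] -4.02 20
```

```bash
sed -i 's/rz=round(np.radians(y-yt),3)/rz=float(round(np.radians(y-yt),3))/' h.py; python3 - <<'E'
from h import *
plan([197,566.5,230.5],160.82,[(205,520,330,152,2),(216,440,340,135,2)]+[(480*np.cos(a),480*np.sin(a),340,135-139*i/16,1) for i,a in enumerate(np.radians(np.linspace(64,-37,17)))][1:]+[(481,-395,130,-4,5)])
E
```

```text
[[-11.4,-20.6,-49.8,0,0,0.077],[-13.0,-19.7,-49.7,0,0,0.077],[-23.6,-32.8,-5.0,0,0,0.148],[-28.2,-28.9,-5.0,0,0,0.149],[-53.0,4.5,0.0,0,0,0.151]]
[[-50.2,16.5,0.0,0,0,0.152],[-49.5,18.6,0.0,0,0,0.152],[-48.7,20.6,0.0,0,0,0.151],[-47.7,22.6,0.0,0,0,0.152],[-46.8,24.6,0.0,0,0,0.151]]
[[-45.7,26.5,0.0,0,0,0.152],[-44.6,28.4,0.0,0,0,0.152],[-43.4,30.2,0.0,0,0,0.151],[-42.1,32.0,0.0,0,0,0.152],[-40.7,33.7,0.0,0,0,0.152]]
[[-39.3,35.3,0.0,0,0,0.151],[-37.8,37.0,0.0,0,0,0.152],[-36.2,38.5,0.0,0,0,0.151],[-34.7,39.9,0.0,0,0,0.152],[-32.9,41.4,0.0,0,0,0.152]]
[[21.0,19.8,42.0,0,0,-0.0],[20.9,19.8,42.0,0,0,-0.0],[21.0,19.8,42.0,0,0,-0.0],[21.0,19.8,42.0,0,0,-0.0],[20.9,19.8,42.0,0,0,-0.0]]
end [ 481. -395.  130.] -4.02 25
```

Request:
apply_moves --pt "-11.4 -20.6 -49.8 0 0 0.077" --pt "-13.0 -19.7 -49.7 0 0 0.077" --pt "-23.6 -32.8 -5.0 0 0 0.148" --pt "-28.2 -28.9 -5.0 0 0 0.149" --pt "-53.0 4.5 0.0 0 0 0.151" --fingers 85

```text
time: 2.17
tool_pos: [256.0, 405.3, 342.1]
tcp_rot: [179.9, -0.1, 126.2]
ft_force: [1.0, 0.6, 0.4]
finger_gap: 85.3
grip_force: 0.0
```

Request:
apply_moves --pt "-50.2 16.5 0.0 0 0 0.152" --pt "-49.5 18.6 0.0 0 0 0.152" --pt "-48.7 20.6 0.0 0 0 0.151" --pt "-47.7 22.6 0.0 0 0 0.152" --pt "-46.8 24.6 0.0 0 0 0.151"

```text
time: 2.8
tool_pos: [431.9, 210.0, 340.8]
tcp_rot: [180.0, -0.0, 82.6]
ft_force: [0.7, -0.4, -0.0]
finger_gap: 85.0
grip_force: 0.0
```

Request:
apply_moves --pt "-45.7 26.5 0.0 0 0 0.152" --pt "-44.6 28.4 0.0 0 0 0.152" --pt "-43.4 30.2 0.0 0 0 0.151" --pt "-42.1 32.0 0.0 0 0 0.152" --pt "-40.7 33.7 0.0 0 0 0.152"

```text
time: 3.42
tool_pos: [477.9, -47.1, 340.8]
tcp_rot: [180.0, -0.0, 39.1]
ft_force: [1.5, 0.0, 0.1]
finger_gap: 85.0
grip_force: 0.0
```

Request:
apply_moves --pt "-39.3 35.3 0.0 0 0 0.151" --pt "-37.8 37.0 0.0 0 0 0.152" --pt "-36.2 38.5 0.0 0 0 0.151" --pt "-34.7 39.9 0.0 0 0 0.152" --pt "-32.9 41.4 0.0 0 0 0.152"

```text
time: 4.05
tool_pos: [382.5, -290.2, 340.8]
tcp_rot: [180.0, -0.0, -4.3]
ft_force: [0.0, -0.1, -0.4]
finger_gap: 84.8
grip_force: 0.0
```

Request:
apply_moves --pt "21.0 19.8 42.0 0 0 0" --pt "20.9 19.8 42.0 0 0 0" --pt "21.0 19.8 42.0 0 0 0" --pt "21.0 19.8 42.0 0 0 0" --pt "20.9 19.8 42.0 0 0 0" --fingers 38

```text
time: 4.68
tool_pos: [481.7, -395.6, 129.6]
tcp_rot: [180.0, -0.0, -4.0]
ft_force: [0.3, -0.8, -0.1]
finger_gap: 38.1
grip_force: 0.0
```

Request:
apply_moves --pt "0 0 40 0 0 0" --pt "0 0 40 0 0 0" --pt "0 0 24 0 0 0" --pt "0 0 12 0 0 0" --pt "0 0 6 0 0 0" --fingers 32

```text
time: 5.3
tool_pos: [481.1, -394.9, 8.7]
tcp_rot: [180.0, -0.0, -4.0]
ft_force: [-0.0, 0.7, 0.9]
finger_gap: 31.9
grip_force: 0.0
```

Request:
apply_moves --pt "0 0 0 0 0 0" --pt "0 0 0 0 0 0" --pt "0 0 0 0 0 0" --pt "0 0 0 0 0 0" --pt "0 0 0 0 0 0" --fingers 10 --grip_force 50

```text
time: 5.92
tool_pos: [481.1, -394.9, 9.0]
tcp_rot: [180.0, -0.0, -4.0]
ft_force: [-0.6, 0.1, -1.6]
finger_gap: 20.9
grip_force: 51.6
```

Request:
apply_moves --pt "0 0 -10 0 0 0" --pt "0 0 -25 0 0 0" --pt "0 0 -30 0 0 0" --pt "0 0 -25 0 0 0" --pt "0 0 0 0 0 0"

```text
time: 6.55
tool_pos: [482.7, -396.4, 102.3]
tcp_rot: [179.8, -0.3, -4.0]
ft_force: [-0.5, -0.0, -2.0]
finger_gap: 20.9
grip_force: 51.5
```

```bash
python3 - <<'E'
from h import *
s=sense();print(s['tool_pos'],s['tcp_rot'],s['finger_gap'],s['ft_force'])
for c in('top','scene'):
    p,d=snap(c,c+'1.png');W=cloud(c,d);W[d==0]=np.nan
    for n in('spanner','spanner_jaw'):
        print(c,n,[(np.round(q['xyz'],1),round(q['confidence'],2)) for q in models.place_of(n,c)[:2]])
    m=(W[...,2]>88)&(W[...,2]<108)&(W[...,0]>512)&(W[...,0]<600)&(W[...,1]<-350)&(W[...,1]>-450)
    q=W[m].astype(np.float32);r=cv2.minAreaRect(q[:,:2]);print(m.sum(),r,np.median(q[:,2]))
    hsv=cv2.cvtColor(p,cv2.COLOR_RGB2HSV)
    g=((hsv[...,0]<8)|(hsv[...,0]>172))&(hsv[...,1]>150)&(W[...,2]>105)&(W[...,2]<125)&(W[...,0]<512)&(W[...,0]>360)&(W[...,1]<-350)&(W[...,1]>-450)
    q=W[g].astype(np.float32);r=cv2.minAreaRect(q[:,:2]);print('grip',g.sum(),r,np.median(q[:,2]))
    cv2.imwrite('pics/crop1%s.png'%c,cv2.resize((p[170:320,270:410] if c=='top' else p[180:360,220:460])[:,:,::-1],None,fx=4 if c=='top' else 3.3,fy=4 if c=='top' else 3.3,interpolation=cv2.INTER_CUBIC))
E
```

```text
[ 482.68300107 -396.41446094  102.28489093] [179.78179467  -0.25964232  -4.02123283] 20.878165318144234 [-0.45342145 -0.00964336 -1.99518039]
top spanner [(array([ 476.6, -397.8,   94.6]), 0.8), (array([ 604.9, -248.1,   68. ]), 0.59)]
top spanner_jaw []
0 ((0.0, 0.0), (0.0, 0.0), 0.0) nan
  return _methods._mean(a, axis=axis, dtype=dtype,
  ret = ret.dtype.type(ret / rcount)
Traceback (most recent call last):
cv2.error: OpenCV(4.12.0) /io/opencv/modules/imgproc/src/convhull.cpp:143: error: (-215:Assertion failed) total >= 0 && (depth == CV_32F || depth == CV_32S) in function 'convexHull'
```

```bash
cat >> h.py <<'E'
def held(c,zb,f=None):
    s=sense();t=s['tool_pos'];print(np.round(t,1),np.round(s['tcp_rot'],2))
    p,d=snap(c,f);W=cloud(c,d);W[d==0]=np.nan
    yaw=s['tcp_rot'][2];a=np.array([np.cos(np.radians(yaw)),np.sin(np.radians(yaw))]);b=np.array([-a[1],a[0]])
    L=np.stack([(W[...,:2]-t[:2])@a,(W[...,:2]-t[:2])@b,W[...,2]],-1) # along, left
    hsv=cv2.cvtColor(p,cv2.COLOR_RGB2HSV)
    red=((hsv[...,0]<8)|(hsv[...,0]>172))&(hsv[...,1]>150)
    h=(L[...,2]>zb+9)&(L[...,2]<zb+23)&(L[...,0]>28)&(L[...,0]<120)&(abs(L[...,1])<40)&(hsv[...,1]<90)
    g=red&(L[...,2]>zb+20)&(L[...,2]<zb+36)&(L[...,0]<30)&(L[...,0]>-130)&(abs(L[...,1])<40)
    for n,m in(('head',h),('grip',g)):
        q=L[m].astype(np.float32)
        if len(q)<10: print(n,len(q));continue
        l=cv2.fitLine(q[:,:2],cv2.DIST_HUBER,0,.01,.01).ravel()
        print(c,n,len(q),'rect',[np.round(v,1) for v in cv2.minAreaRect(q[:,:2])],'lim',np.round(np.percentile(q,[2,98],axis=0),1).tolist(),'z',np.round(np.median(q[:,2]),1),'ang',round(np.degrees(np.arctan(l[1]/l[0])),2))
    return p
E
python3 - <<'E'
from h import *
for c in('top','scene'):
    p=held(c,94)
    cv2.imwrite('pics/crop1%s.png'%c,cv2.resize((p[170:320,270:410] if c=='top' else p[180:360,220:460])[:,:,::-1],None,fx=3.3,fy=3.3))
E
```

```text
[ 480.5 -394.3   97.6] [-1.7994e+02  7.0000e-02 -4.0200e+00]
head 0Traceback (most recent call last):
  File "<stdin>", line 3, in <module>
  File "h.py", line 38, in held
    print(c,n,len(q),'rect',[np.round(v,1) for v in cv2.minAreaRect(q[:,:2])],'lim',np.round(np.percentile(q,[2,98],axis=0),1).tolist(),'z',np.round(np.median(q[:,2]),1),'ang',round(np.degrees(np.arctan(l[1]/l[0])),2))
                                                    ~~~~~~~~~~~~~~~^^^^^^^^^
cv2.error: OpenCV(4.12.0) /io/opencv/modules/imgproc/src/convhull.cpp:143: error: (-215:Assertion failed) total >= 0 && (depth == CV_32F || depth == CV_32S) in function 'convexHull'
```

```bash
sed -i 's/cv2.minAreaRect(q\[:,:2\])/cv2.minAreaRect(q[:,:2].copy())/; s/fitLine(q\[:,:2\]/fitLine(q[:,:2].copy()/' h.py
python3 - <<'E'
from h import *
for c in('top','scene'):
    p=held(c,92)
    cv2.imwrite('pics/crop1%s.png'%c,cv2.resize((p[170:320,270:410] if c=='top' else p[180:360,220:460])[:,:,::-1],None,fx=3.3,fy=3.3))
E
```

```text
[ 480.2 -394.1   97.1] [-1.799e+02  1.100e-01 -4.020e+00]
head 0
top grip 357 rect [array([-50.8,   1. ]), array([72.1, 21.1]), np.float64(0.6)] lim [[-81.2, -9.1, 114.5], [-19.1, 11.3, 122.3]] z 118.8 ang -4.46
[ 480.2 -394.    96.9] [-1.7989e+02  1.3000e-01 -4.0300e+00]
scene head 194 rect [array([63.2, -0.9]), array([51.4, 63.4]), np.float64(89.4)] lim [[33.3, -26.3, 101.3], [93.6, -1.5, 106.9]] z 105.4 ang -10.71
scene grip 471 rect [array([-43.4,  -1.8]), array([109.4,  22.6]), np.float64(1.6)] lim [[-97.0, -11.6, 112.3], [1.8, 7.6, 119.2]] z 117.5 ang 2.14
```

View pics/crop1scene.png

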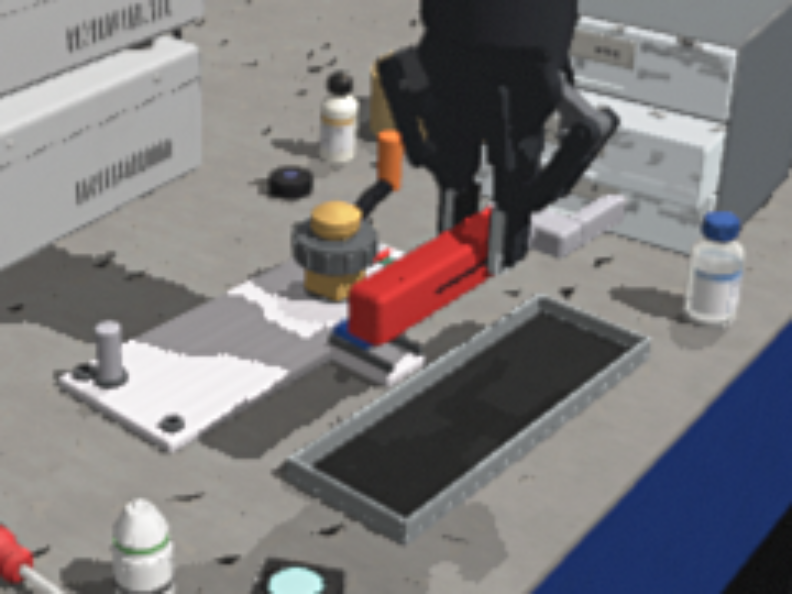

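The spanner hangs level in the gripper, with its handle tail at crop (370,310). The post is at (108,345) and the spindle at (335,240); the tray is empty. I'll carry it over the plate.

Request:
apply_moves --pt "-20 -33 0 0 0 0" --pt "-22 -37 0 0 0 0" --pt "-22 -37 0 0 0 0" --pt "-20.3 -33.1 0 0 0 0.017" --pt "0 0 0 0 0 0"

```text
time: 7.48
tool_pos: [405.0, -246.5, 97.2]
tcp_rot: [-179.9, 0.2, -4.9]
ft_force: [-0.5, -0.9, -2.2]
finger_gap: 21.0
grip_force: 51.3
```

Request:
apply_moves --pt "0 0 20 0 0 0" --pt "0 0 10 0 0 0" --pt "0 0 0 0 0 0" --pt "0 0 0 0 0 0" --pt "0 0 0 0 0 0"

```text
time: 8.1
tool_pos: [407.2, -249.6, 69.4]
tcp_rot: [180.0, -0.0, -5.0]
ft_force: [-0.8, -0.3, -1.9]
finger_gap: 20.6
grip_force: 51.4
```

```bash
python3 - <<'E'
from h import *
for c in('top','scene'):
    p=held(c,61)
    cv2.imwrite('pics/crop2%s.png'%c,cv2.resize((p[170:320,250:390] if c=='top' else p[180:360,220:460])[:,:,::-1],None,fx=3.3,fy=3.3))
    for n in('spanner_jaw','spindle_axis'): print(n,[(np.round(q['xyz'],1),round(q['confidence'],2)) for q in models.place_of(n,c)[:2]])
E
```

```text
[ 407.2 -249.6   69.4] [ 1.7997e+02 -5.0000e-02 -5.0000e+00]
top head 12 rect [array([ 95. , -23.1]), array([7.3, 4.5]), np.float64(45.8)] lim [[91.3, -25.9, 72.8], [97.5, -19.8, 81.8]] z 79.9 ang 56.33
top grip 22 rect [array([-89.8,  -8.5]), array([ 6. , 16.1]), np.float64(56.0)] lim [[-95.3, -10.9, 82.5], [-82.5, -2.4, 93.3]] z 89.7 ang -27.83
spanner_jaw []
spindle_axis [(array([ 532. , -262.3,   11.6]), 0.61)]
[ 407.  -249.4   69.2] [ 1.7997e+02 -4.0000e-02 -5.0000e+00]
scene head 340 rect [array([61.9, -1.1]), array([68.2, 55.3]), np.float64(1.5)] lim [[30.5, -26.8, 70.7], [93.1, 21.7, 79.5]] z 77.3 ang -14.64
scene grip 498 rect [array([-47. ,  -2.3]), array([102.9,  23.2]), np.float64(2.2)] lim [[-97.0, -12.4, 81.4], [-6.4, 6.9, 91.2]] z 89.3 ang 1.36
spanner_jaw [(array([ 481.8, -254. ,   63.4]), 0.94)]
spindle_axis [(array([ 535. , -257. ,    7.2]), 0.79)]
```

View pics/crop2scene.png

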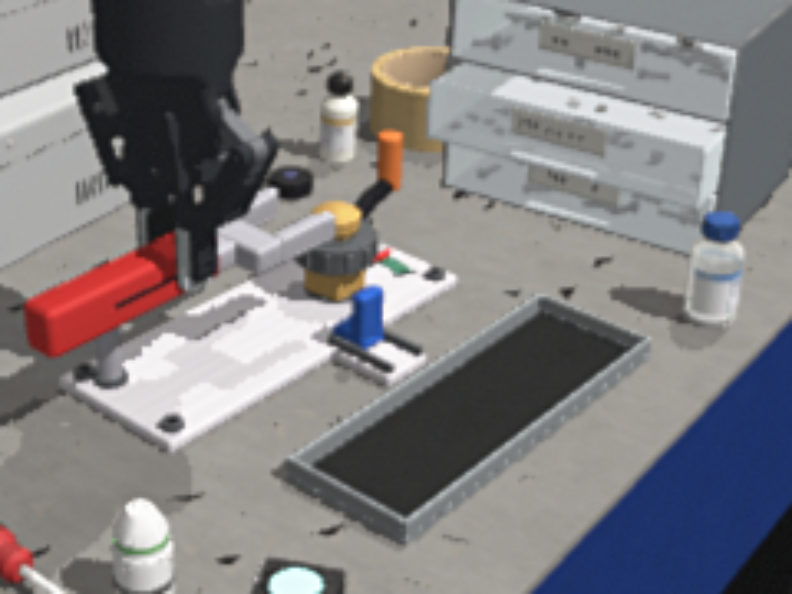

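The spanner is over the plate, with its handle left of the keeper and above the post (crop 108,345). The prongs point at the spindle (335,240). Now I'll lower it.

Request:
apply_moves --pt "0 -0.6 15 0 0 0" --pt "0 0 15 0 0 0" --pt "0 0 12 0 0 0" --pt "0 0 6 0 0 0" --pt "0 0 0 0 0 0"

```text
time: 9.02
tool_pos: [406.4, -248.3, 20.0]
tcp_rot: [-180.0, 0.1, -5.0]
ft_force: [0.1, -0.6, -1.2]
finger_gap: 21.1
grip_force: 51.4
```

Request:
apply_moves --pt "0 0 2 0 0 0" --pt "0 0 2 0 0 0" --pt "0 0 1.5 0 0 0" --pt "0 0 0 0 0 0" --pt "0 0 0 0 0 0"

```text
time: 9.65
tool_pos: [406.9, -248.6, 15.4]
tcp_rot: [180.0, -0.0, -5.0]
ft_force: [0.2, -0.5, -2.0]
finger_gap: 21.1
grip_force: 51.4
```

```bash
python3 - <<'E'
from h import *
s=sense();print(s['tool_pos'],s['tcp_rot'],s['ft_force'],s['wrist_torque'])
p=held('scene',8)
E
```

```text
[ 406.87749555 -248.60798816   15.38634117] [ 1.79994589e+02 -7.23602623e-03 -4.99568045e+00] [ 0.15485178 -0.47535306 -1.95846975] [-0.0115507  -0.02173071  0.04771227]
[ 406.9 -248.6   15.4] [ 1.7999e+02 -1.0000e-02 -5.0000e+00]
scene head 306 rect [array([72.2, -7. ]), array([86.3, 54.3]), np.float64(14.0)] lim [[30.7, -26.7, 17.7], [112.3, 20.3, 29.4]] z 23.6 ang -8.13
scene grip 476 rect [array([-48.3,  -2.1]), array([99.6, 22.1]), np.float64(1.3)] lim [[-96.8, -12.1, 28.6], [-6.0, 7.6, 37.7]] z 35.6 ang 0.4
```

Request:
apply_moves --pt "6 0 0 0 0 0" --pt "6 0 0 0 0 0" --pt "5 0 0 0 0 0" --pt "4 0 0 0 0 0" --pt "4 0 0 0 0 0"

```text
time: 10.32
tool_pos: [432.0, -250.7, 15.2]
tcp_rot: [-180.0, 0.0, -5.0]
ft_force: [0.3, -0.3, -1.4]
finger_gap: 21.3
grip_force: 51.4
```

Request:
apply_moves --pt "4 0 0 0 0 0" --pt "4 0 0 0 0 0" --pt "4 0 0 0 0 0" --pt "3 0 0 0 0 0" --pt "0 0 0 0 0 0"

```text
time: 10.95
tool_pos: [446.9, -252.1, 15.4]
tcp_rot: [180.0, -0.0, -5.0]
ft_force: [1.1, 0.1, -1.7]
finger_gap: 21.3
grip_force: 51.4
```

```bash
python3 - <<'E'
from h import *
s=sense();print(s['tool_pos'],s['tcp_rot'],s['ft_force'],s['wrist_torque'])
p,_=snap('scene')
cv2.imwrite('pics/crop3.png',cv2.resize(p[200:330,230:390][:,:,::-1],None,fx=4.5,fy=4.5))
E
```

```text
[ 446.91378332 -252.11902971   15.36043642] [ 1.79993638e+02 -9.24016605e-03 -4.98708147e+00] [ 1.11090209  0.10638972 -1.68966192] [0.03105877 0.00310943 0.02492234]
```

View pics/crop3.png

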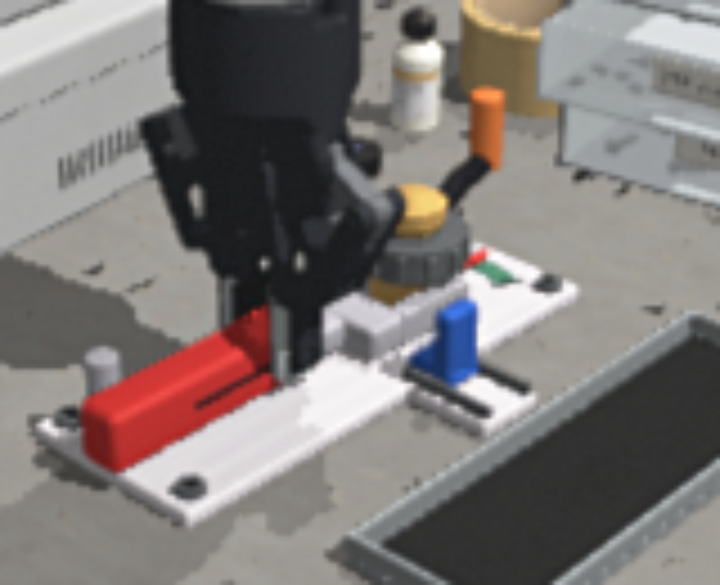

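The jaw is entering the flats with almost no force. The handle lies beside the post (crop 100,375), and the keeper is clear at (455,340). I'll slide until the throat touches.

Request:
apply_moves --pt "3 0 0 0 0 0" --pt "3 0 0 0 0 0" --pt "3 0 0 0 0 0" --pt "2 0 0 0 0 0" --pt "0 0 0 0 0 0"

```text
time: 11.62
tool_pos: [457.8, -253.0, 15.3]
tcp_rot: [180.0, -0.0, -5.0]
ft_force: [0.3, -0.3, -2.7]
finger_gap: 20.6
grip_force: 51.4
```

Request:
apply_moves --pt "1 0 0 0 0 0" --pt "1 0 0 0 0 0" --pt "1 0 0 0 0 0" --pt "0 0 0 0 0 0" --pt "0 0 0 0 0 0"

```text
time: 12.25
tool_pos: [460.6, -253.3, 15.3]
tcp_rot: [180.0, 0.0, -5.0]
ft_force: [0.2, 0.4, -2.4]
finger_gap: 21.1
grip_force: 51.4
```

Request:
apply_moves --pt "1 0 0 0 0 0" --pt "0 0 0 0 0 0" --pt "0.5 0 0 0 0 0" --pt "0 0 0 0 0 0" --pt "0 0 0 0 0 0"

```text
time: 12.88
tool_pos: [462.1, -253.4, 15.3]
tcp_rot: [-180.0, 0.0, -5.0]
ft_force: [-0.0, 0.4, -1.7]
finger_gap: 20.7
grip_force: 51.4
```

Request:
apply_moves --pt "0.5 0 0 0 0 0" --pt "0 0 0 0 0 0" --pt "0.5 0 0 0 0 0" --pt "0 0 0 0 0 0" --pt "0 0 0 0 0 0"

```text
time: 13.5
tool_pos: [462.7, -253.4, 15.1]
tcp_rot: [-180.0, 0.1, -5.0]
ft_force: [-4.6, -0.2, -1.1]
finger_gap: 20.6
grip_force: 51.6
```

Request:
apply_moves --pt "0.5 0 0 0 0 0" --pt "0 0 0 0 0 0" --pt "0.5 0 0 0 0 0" --pt "0 0 0 0 0 0" --pt "0 0 0 0 0 0"

```text
time: 14.12
tool_pos: [463.0, -253.2, 14.9]
tcp_rot: [-180.0, 0.1, -5.0]
ft_force: [-6.5, 1.3, 1.5]
finger_gap: 21.0
grip_force: 51.9
```

```bash
python3 - <<'E'
from h import *
s=sense();print(s['tool_pos'],s['tcp_rot'],s['ft_force'],s['wrist_torque'])
for c in('scene','top'):
    p,_=snap(c)
    for n in('spanner_jaw','spindle_axis','spanner'): print(c,n,[(np.round(q['xyz'],1),round(q['confidence'],2)) for q in models.place_of(n,c)[:2]])
E
```

```text
[ 463.04261435 -253.16116743   14.86786411] [-1.79956945e+02  1.31219323e-01 -4.99078724e+00] [-6.53032818  1.27131013  1.54243478] [0.21612987 1.02233832 0.09332593]
scene spanner_jaw [(array([ 538. , -259.7,    9.7]), 0.68)]
scene spindle_axis []
scene spanner [(array([ 457.9, -253.1,    8.1]), 0.61)]
top spanner_jaw []
top spindle_axis [(array([ 280. , -429.5,    3.4]), 0.51)]
top spanner []
```

Request:
apply_moves --pt "-2.5 0 0 0 0 0" --pt "-2.5 0 0 0 0 0" --pt "0 0 0.6 0 0 0" --pt "0 0 0.5 0 0 0" --pt "0 0 0 0 0 0"

```text
time: 15.15
tool_pos: [459.2, -253.1, 14.2]
tcp_rot: [-180.0, -0.0, -5.0]
ft_force: [0.8, -0.2, -2.1]
finger_gap: 21.2
grip_force: 51.4
```

Request:
apply_moves --pt "0 0 0 0 0 0" --pt "0 0 0 0 0 0" --pt "0 0 0 0 0 0" --pt "0 0 -5 0 0 0" --pt "0 0 -15 0 0 0" --fingers 36

```text
time: 15.78
tool_pos: [458.5, -252.8, 34.2]
tcp_rot: [-180.0, 0.1, -5.0]
ft_force: [0.2, 0.3, -0.4]
finger_gap: 36.5
grip_force: 0.0
```

Request:
apply_moves --pt "0 0 -25 0 0 0" --pt "0 0 -30 0 0 0" --pt "0 0 -35 0 0 0" --pt "0 0 -20 0 0 0" --pt "0 0 0 0 0 0"

```text
time: 16.4
tool_pos: [460.7, -254.2, 147.4]
tcp_rot: [179.8, -0.3, -5.0]
ft_force: [-0.6, 0.2, 0.2]
finger_gap: 36.2
grip_force: 0.0
```

```bash
python3 - <<'E'
from h import *
s=sense();print(s['tool_pos'],s['tcp_rot'],s['ft_force'],s['wrist_torque'])
for c in('scene','top'):
    p,d=snap(c,c+'4.png')
    for n in('spanner_jaw','spindle_axis','spanner','handle_stud'): print(c,n,[(np.round(q['xyz'],1),round(q['confidence'],2)) for q in models.place_of(n,c)[:2]])
    if c=='scene': cv2.imwrite('pics/crop4.png',cv2.resize(p[200:330,230:390][:,:,::-1],None,fx=4.5,fy=4.5))
E
```

```text
[ 460.66459962 -254.17408958  147.41962415] [179.84585267  -0.27199221  -4.99222186] [-0.56796623  0.18880493  0.15818164] [-0.00230934  0.0037534  -0.01074729]
scene spanner_jaw []
scene spindle_axis [(array([ 531. , -255.4,    9.4]), 0.66), (array([ 702.1, -135.7,   -2.1]), 0.59)]
scene spanner [(array([ 454.2, -253.3,    7.4]), 0.79)]
scene handle_stud [(array([ 607.5, -245.2,   71. ]), 0.66), (array([ 482.4, -397.6,    6.8]), 0.51)]
top spanner_jaw []
top spindle_axis [(array([ 4.765e+02, -3.978e+02,  3.000e-01]), 0.35)]
top spanner []
top handle_stud []
```

View pics/crop4.png

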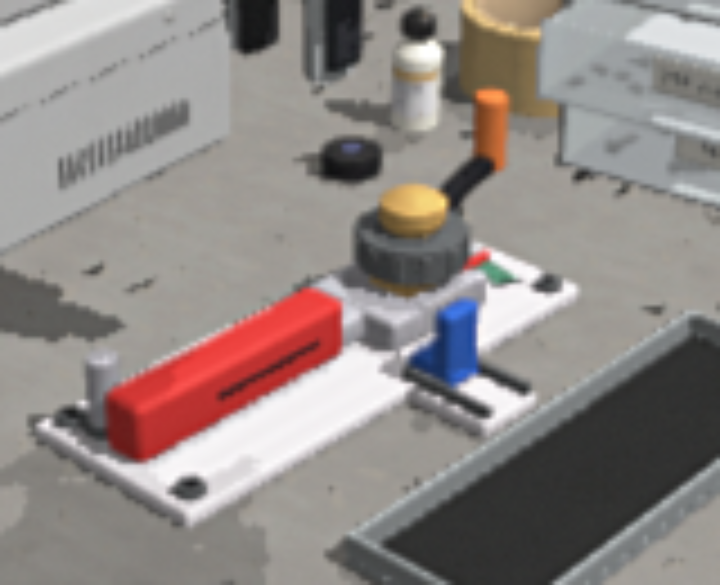

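The spanner is seated on the flats, with its handle next to the post (crop 100,380) and the stud at (490,130). Next I'll plan the approach to the stud.

```bash
python3 - <<'E'
from h import *
s=sense();print(s['tool_pos'],s['tcp_rot'])
O=np.array([533.5,-259.5])
def F(th,g,z,n):
    t=np.radians(th);return (*(O+75*np.array([np.cos(t),np.sin(t)])-(22.5+g)*np.array([np.sin(t),-np.cos(t)])),z,th,n)
plan([459,-253.2,144],-5,[(540,-215,144,2,2),F(9.5,14,140,2),F(9.5,14,62,3)])
plan(F(9.5,14,62,1)[:3],9.5,[F(9.5,2,62,2)]+[F(9.5-5*i,2-0.2*i,62,1) for i in range(1,14)])
E
```

```text
[ 458.85372595 -252.98417775  143.64914783] [-1.79972446e+02  4.84586909e-02 -5.00002282e+00]
[[38.7,-22.6,-0.0,0,0,-0.061],[40.0,-20.1,-0.0,0,0,-0.061],[30.8,-0.9,2.0,0,0,-0.066],[30.7,1.2,2.0,0,0,-0.065],[0.0,-0.0,26.0,0,0,-0.0]]
[[0.0,-0.0,26.0,0,0,-0.0],[0.0,-0.0,26.0,0,0,-0.0]]
end [ 601.5 -211.2   62. ] 9.5 7
[[0.0,6.0,0.0,0,0,0.0],[0.0,6.0,0.0,0,0,0.0],[1.8,6.8,0.0,0,0,0.087],[1.8,6.9,0.0,0,0,0.088],[1.8,6.8,0.0,0,0,0.087]]
[[1.8,6.8,0.0,0,0,0.087],[1.8,6.8,0.0,0,0,0.087],[1.7,6.9,0.0,0,0,0.088],[1.8,6.8,0.0,0,0,0.087],[1.7,6.8,0.0,0,0,0.087]]
[[1.7,6.8,0.0,0,0,0.087],[1.6,6.9,0.0,0,0,0.088],[1.7,6.8,0.0,0,0,0.087],[1.6,6.8,0.0,0,0,0.087],[1.7,6.8,0.0,0,0,0.087]]
end [ 594.1 -308.9   62. ] -55.47 15
```

Request:
apply_moves --pt "38.7 -22.6 0 0 0 -0.061" --pt "40.0 -20.1 0 0 0 -0.061" --pt "30.8 -0.9 2.0 0 0 -0.066" --pt "30.7 1.2 2.0 0 0 -0.065" --pt "0 0 20 0 0 0" --fingers 0 --grip_force 30

```text
time: 17.52
tool_pos: [604.2, -211.1, 121.1]
tcp_rot: [179.9, -0.2, 9.6]
ft_force: [0.2, -1.0, -0.5]
finger_gap: -0.1
grip_force: 0.0
```

Request:
apply_moves --pt "0 0 30 0 0 0" --pt "0 0 28 0 0 0" --pt "0 6 0 0 0 0" --pt "0 4 0 0 0 0" --pt "0 0 0 0 0 0"

```text
time: 18.15
tool_pos: [604.2, -222.1, 64.1]
tcp_rot: [179.9, -0.1, 9.4]
ft_force: [0.3, 0.7, 0.1]
finger_gap: 0.3
grip_force: 0.0
```

Request:
apply_moves --pt "0 2 0 0 0 0" --pt "1.0 4 0 0 0 0.05" --pt "1.0 4 0 0 0 0.05" --pt "0 0 0 0 0 0" --pt "0 0 0 0 0 0"

```text
time: 18.77
tool_pos: [606.8, -230.5, 62.5]
tcp_rot: [180.0, -0.0, 3.8]
ft_force: [-0.6, -0.0, -0.4]
finger_gap: -0.1
grip_force: 0.0
```

```bash
python3 - <<'E'
from h import *
s=sense();print(s['tool_pos'],s['tcp_rot'],s['ft_force'],s['wrist_torque'])
p,d=snap('scene')
cv2.imwrite('pics/crop5.png',cv2.resize(p[150:330,230:430][:,:,::-1],None,fx=3.3,fy=3.3))
print([(np.round(q['xyz'],1),round(q['confidence'],2)) for q in models.place_of('handle_stud','scene')[:2]])
E
```

```text
[ 606.76687904 -230.54873634   62.49688109] [ 1.79987037e+02 -1.74839962e-02  3.83420444e+00] [-0.56467893 -0.01795674 -0.43998958] [-0.03068534 -0.0501075  -0.04157924]
[(array([ 606. , -250.9,   64.6]), 0.68)]
```

View pics/crop5.png

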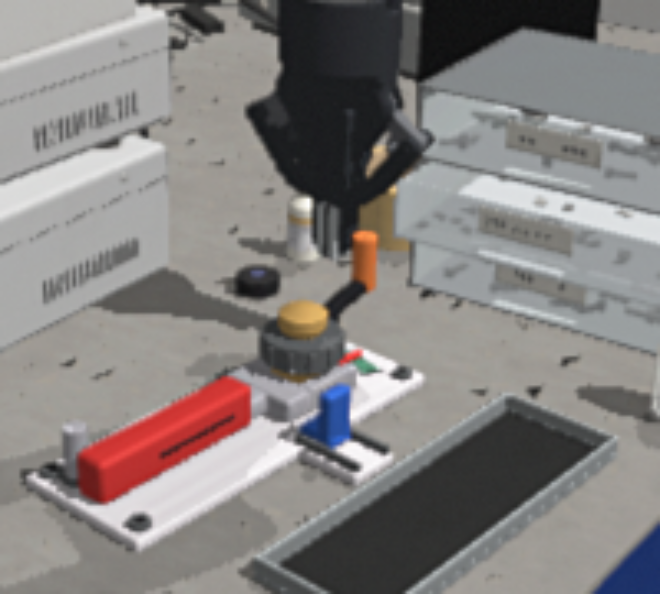

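The fingers stand just behind the stud (crop 365,262), and the spanner and pointer haven't moved. I'll push along the arc.

Request:
apply_moves --pt "0 3 0 0 0 0" --pt "0 3 0 0 0 0" --pt "0 2 0 0 0 0" --pt "0 0 0 0 0 0" --pt "0 0 0 0 0 0"

```text
time: 19.5
tool_pos: [607.2, -238.6, 62.2]
tcp_rot: [180.0, 0.0, 3.8]
ft_force: [0.1, 1.2, -0.0]
finger_gap: -0.0
grip_force: 0.6
```

Request:
apply_moves --pt "1.2 5.5 0 0 0 0.07" --pt "1.2 5.5 0 0 0 0.07" --pt "1.2 5.5 0 0 0 0.07" --pt "1.2 5.5 0 0 0 0.07" --pt "0 0 0 0 0 0"

```text
time: 20.12
tool_pos: [610.7, -260.7, 61.9]
tcp_rot: [-180.0, 0.1, -12.3]
ft_force: [-0.4, 0.5, -0.3]
finger_gap: -0.0
grip_force: 0.6
```

```bash
python3 - <<'E'
from h import *
s=sense();print(s['tool_pos'],s['tcp_rot'],s['ft_force'],s['wrist_torque'])
p,d=snap('scene')
for n in('handle_stud','spanner'):print([(np.round(q['xyz'],1),round(q['confidence'],2)) for q in models.place_of(n,'scene')[:2]])
E
```

```text
[ 610.71453152 -260.65035391   61.91694743] [-1.79992750e+02  5.06877878e-02 -1.22638951e+01] [-0.35691506  0.51163039 -0.27771948] [ 0.19426011  0.10220466 -0.01580848]
[(array([ 603.5, -277.9,   65.8]), 0.92)]
[(array([ 657.6, -449.3,    1.7]), 0.64), (array([ 454.7, -254.1,    7.5]), 0.61)]
```

```bash
python3 - <<'E'
from h import *
O=np.array([533.5,-259.5])
def F(th,z=62,n=1):
    t=np.radians(th);return (*(O+75*np.array([np.cos(t),np.sin(t)])-18*np.array([np.sin(t),-np.cos(t)])),z,th,n)
plan([610.7,-260.7,62],-12.26,[F(-14.5-4*i) for i in range(1,13)])
E
```

```text
[[0.8,5.5,0.0,0,0,0.109],[1.1,5.3,0.0,0,0,0.07],[1.1,5.2,0.0,0,0,0.07],[1.0,5.3,0.0,0,0,0.069],[1.1,5.3,0.0,0,0,0.07]]
[[1.1,5.3,0.0,0,0,0.07],[1.0,5.2,0.0,0,0,0.07],[1.1,5.3,0.0,0,0,0.07],[1.1,5.3,0.0,0,0,0.069],[1.1,5.3,0.0,0,0,0.07]]
[[1.0,5.2,0.0,0,0,0.07],[1.1,5.3,0.0,0,0,0.07]]
end [ 584.1 -317.7   62. ] -62.51 12
```

Request:
apply_moves --pt "0.8 5.5 0 0 0 0.109" --pt "1.1 5.3 0 0 0 0.07" --pt "1.1 5.2 0 0 0 0.07" --pt "1.0 5.3 0 0 0 0.07" --pt "1.1 5.3 0 0 0 0.07"

```text
time: 20.9
tool_pos: [606.7, -286.8, 62.3]
tcp_rot: [-180.0, -0.1, -34.6]
ft_force: [3.3, 1.8, -2.2]
finger_gap: -0.1
grip_force: 1.8
```

Request:
apply_moves --pt "1.1 5.3 0 0 0 0.07" --pt "1.0 5.2 0 0 0 0.07" --pt "1.1 5.3 0 0 0 0.07" --pt "1.1 5.3 0 0 0 0.07" --pt "0 0 0 0 0 0"

```text
time: 21.52
tool_pos: [595.8, -306.1, 62.3]
tcp_rot: [-180.0, -0.1, -50.5]
ft_force: [1.2, -0.1, 0.9]
finger_gap: 0.0
grip_force: 0.8
```

Request:
apply_moves --pt "0.5 2.6 0 0 0 0.035" --pt "0 0 0 0 0 0" --pt "0 0 0 0 0 0" --pt "0 0 0 0 0 0" --pt "0 0 0 0 0 0"

```text
time: 22.15
tool_pos: [594.0, -308.0, 62.4]
tcp_rot: [-180.0, -0.0, -52.6]
ft_force: [4.8, -0.2, -0.8]
finger_gap: -0.2
grip_force: 1.7
```

```bash
python3 - <<'E'
from h import *
s=sense();print(s['tool_pos'],s['tcp_rot'],s['ft_force'],s['wrist_torque'])
for c in('scene','top'):
    p,d=snap(c)
    for n in('handle_stud','spanner'):print(c,[(np.round(q['xyz'],1),round(q['confidence'],2)) for q in models.place_of(n,c)[:2]])
E
```

```text
[ 593.97214065 -307.97671147   62.40571941] [-1.79990044e+02 -2.81825148e-02 -5.25943394e+01] [ 4.80862003 -0.24610223 -0.81218042] [-0.00438329 -0.62058864  0.0421458 ]
scene [(array([ 575.2, -316.1,   67.1]), 0.94), (array([ 633.9, -146.7,   -1.2]), 0.17)]
scene [(array([ 453.6, -251.9,    6.7]), 0.87)]
top []
top [(array([ 456. , -257. ,    8.3]), 0.62)]
```

Request:
apply_moves --pt "0.5 2.6 0 0 0 0.035" --pt "0 0 0 0 0 0" --pt "0.5 2.6 0 0 0 0.035" --pt "0 0 0 0 0 0" --pt "0 0 0 0 0 0"

```text
time: 23.08
tool_pos: [589.8, -311.8, 62.0]
tcp_rot: [180.0, 0.0, -56.6]
ft_force: [1.5, -0.7, 1.2]
finger_gap: -0.2
grip_force: 1.0
```

Request:
apply_moves --pt "0.25 1.3 0 0 0 0.017" --pt "0 0 0 0 0 0" --pt "0.25 1.3 0 0 0 0.017" --pt "0 0 0 0 0 0" --pt "0 0 0 0 0 0"

```text
time: 23.7
tool_pos: [588.1, -313.6, 62.1]
tcp_rot: [180.0, 0.0, -58.6]
ft_force: [2.5, 1.3, -0.2]
finger_gap: 0.1
grip_force: 1.4
```

Request:
apply_moves --pt "0.25 1.3 0 0 0 0.017" --pt "0 0 0 0 0 0" --pt "0.25 1.3 0 0 0 0.017" --pt "0 0 0 0 0 0" --pt "0 0 0 0 0 0"

```text
time: 24.32
tool_pos: [586.1, -315.4, 62.1]
tcp_rot: [180.0, 0.0, -60.5]
ft_force: [2.5, 1.0, -1.1]
finger_gap: -0.2
grip_force: 1.3
```

```bash
python3 - <<'E'
from h import *
s=sense();print(s['tool_pos'],s['tcp_rot'],s['ft_force'],s['wrist_torque'])
p,d=snap('scene')
cv2.imwrite('pics/crop6.png',cv2.resize(p[200:330,230:390][:,:,::-1],None,fx=4.5,fy=4.5))
for n in('handle_stud','spanner'):print([(np.round(q['xyz'],1),round(q['confidence'],2)) for q in models.place_of(n,'scene')[:2]])
E
```

```text
[ 586.12927633 -315.4273671    62.11050681] [ 1.79986169e+02  7.89193505e-03 -6.05143836e+01] [ 2.46311317  0.97051888 -1.14302738] [ 0.09574381 -0.36994086  0.02745473]
[(array([ 568.7, -321.4,   65.8]), 0.72)]
[(array([ 453.9, -253.2,    8.3]), 0.93), (array([ 482.7, -399.4,    3.8]), 0.3)]
```

View pics/crop6.png

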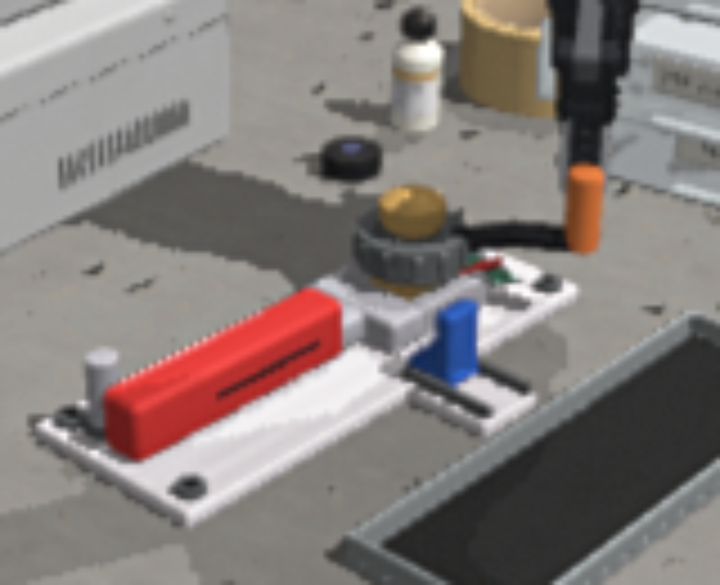

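The stud is now at crop (585,210). The pointer has moved slightly but is still at the green sector (495,268), and the handle is next to the post. It isn't jammed yet, so I'll keep pushing.

Request:
apply_moves --pt "0.25 1.3 0 0 0 0.017" --pt "0 0 0 0 0 0" --pt "0.25 1.3 0 0 0 0.017" --pt "0 0 0 0 0 0" --pt "0 0 0 0 0 0"

```text
time: 25.1
tool_pos: [584.5, -317.0, 62.2]
tcp_rot: [-180.0, -0.0, -62.5]
ft_force: [4.9, 2.3, -1.7]
finger_gap: 0.2
grip_force: 2.5
```

Request:
apply_moves --pt "0.25 1.3 0 0 0 0.017" --pt "0 0 0 0 0 0" --pt "0.25 1.3 0 0 0 0.017" --pt "0 0 0 0 0 0" --pt "0 0 0 0 0 0"

```text
time: 25.72
tool_pos: [583.4, -318.1, 62.4]
tcp_rot: [-179.9, -0.0, -64.4]
ft_force: [9.8, 3.1, -2.9]
finger_gap: -0.2
grip_force: 4.8
```

Request:
apply_moves --pt "0.2 1.3 0 0 0 0.01" --pt "0 0 0 0 0 0" --pt "0.2 1.3 0 0 0 0.01" --pt "0 0 0 0 0 0" --pt "0 0 0 0 0 0"

```text
time: 26.35
tool_pos: [582.3, -319.0, 62.5]
tcp_rot: [-179.8, -0.1, -65.5]
ft_force: [14.9, 5.1, -5.3]
finger_gap: -0.1
grip_force: 7.5
```

```bash
python3 - <<'E'
from h import *
s=sense();print(s['tool_pos'],s['tcp_rot'],s['ft_force'],s['wrist_torque'])
p,d=snap('scene')
cv2.imwrite('pics/crop7.png',cv2.resize(p[200:330,230:390][:,:,::-1],None,fx=4.5,fy=4.5))
for n in('handle_stud','spanner'):print([(np.round(q['xyz'],1),round(q['confidence'],2)) for q in models.place_of(n,'scene')[:2]])
E
```

```text
[ 582.32105007 -318.97027021   62.50802166] [-1.79757486e+02 -5.78903930e-02 -6.55313783e+01] [14.92120973  5.1302964  -5.32141619] [ 0.78954309 -2.29169666  0.01737853]
[(array([ 563.8, -322.2,   65.5]), 0.86)]
[(array([ 456. , -252.1,    6.8]), 0.65)]
```

View pics/crop7.png

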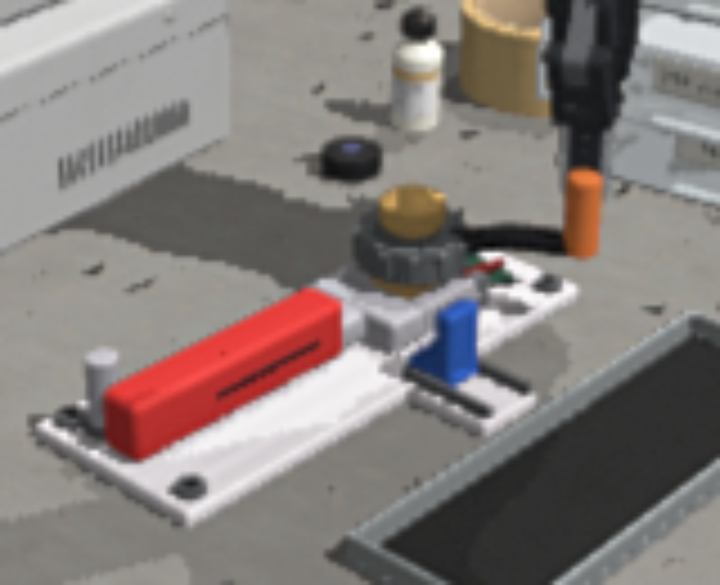

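Request:
apply_moves --pt "0.1 1.0 0 0 0 0" --pt "0 0 0 0 0 0" --pt "0.1 1.0 0 0 0 0" --pt "0 0 0 0 0 0" --pt "0 0 0 0 0 0"

```text
time: 27.12
tool_pos: [581.4, -319.4, 62.6]
tcp_rot: [-179.7, -0.1, -65.5]
ft_force: [17.8, 7.1, -6.4]
finger_gap: -0.1
grip_force: 9.6
```

```bash
python3 - <<'E'
from h import *
s=sense();print(s['tool_pos'],s['tcp_rot'],s['ft_force'],s['wrist_torque'])
for i in range(3):
    p,d=snap('scene')
    print([(np.round(q['xyz'],1),round(q['confidence'],2)) for q in models.place_of('handle_stud','scene')[:1]])
held('scene',8) if 0 else None
W=cloud('scene',d);hsv=cv2.cvtColor(p,cv2.COLOR_RGB2HSV)
O=np.array([533.5,-259.5]);a=np.array([.9962,-.0872]);b=np.array([-.0872,-.9962])
L=np.stack([(W[...,:2]-O)@b,(W[...,:2]-O)@a,W[...,2]],-1)
g=((hsv[...,0]<8)|(hsv[...,0]>172))&(hsv[...,1]>150)&(L[...,2]>32)&(L[...,2]<42)&(abs(L[...,0])<40)&(L[...,1]<-40)
q=L[g].astype(np.float32)[:,:2].copy();print('grip top adj frame',len(q),cv2.minAreaRect(q));
for lo,hi in((-175,-140),(-140,-110),(-110,-80),(-80,-50)):
    k=q[(q[:,1]>lo)&(q[:,1]<hi)];print(lo,np.round(np.percentile(k[:,0],[2,50,98]),1))
m=(L[...,2]>35)&(L[...,2]<46)&(abs(L[...,0]+22)<11)&(abs(L[...,1]+160)<14)&(hsv[...,1]<80);print('post',L[m].mean(0),m.sum())
# pointer: thin red near +y
r=((hsv[...,0]<8)|(hsv[...,0]>172))&(hsv[...,1]>120)&(L[...,1]>20)&(L[...,1]<75)&(abs(L[...,0])<45)&(L[...,2]<35)
print('ptr',r.sum(),np.round(L[r].mean(0),1),np.round(L[r][::3],1).tolist())
gr=(abs(hsv[...,0].astype(int)-65)<20)&(hsv[...,1]>100)&(L[...,1]>20)&(L[...,1]<75)&(abs(L[...,0])<45)
print('green',gr.sum(),np.round(np.percentile(L[gr],[2,50,98],axis=0),1).tolist())
E
```

```text
[ 581.41823271 -319.42700744   62.58605594] [-1.79672313e+02 -6.84425343e-02 -6.55091533e+01] [17.77634857  7.08768707 -6.43503335] [ 1.08905752 -2.92120011  0.03115917]
[(array([ 560.2, -325.6,   69.9]), 0.81)]
[(array([ 563.6, -326.7,   65.2]), 0.91)]
[(array([ 558.9, -326.4,   67.8]), 0.78)]
grip top adj frame 381 ((1.9460248947143555, -114.36412048339844), (115.993896484375, 20.814422607421875), 88.85595703125)
-175 [-7.4  3.1 10. ]
-140 [-7.8  3.4 11.2]
-110 [-5.8  3.5 11.5]
-80 [-7.1  3.4 11.1]
post [ -19.30558783 -162.61451298   39.58398368] 42
ptr 8 [ 9.4 42.1 11.1] [[10.8, 47.2, 11.9], [10.7, 37.7, 13.4], [11.5, 46.5, 10.1]]
green 7 [[-0.3, 38.8, 6.8], [16.9, 43.5, 7.6], [19.4, 46.8, 9.4]]
```

```bash
cat > m.py <<'E'
from h import *
def grip():
    p,d=snap('top');W=cloud('top',d);hsv=cv2.cvtColor(p,cv2.COLOR_RGB2HSV)
    O=np.array([533.5,-259.5]);a=np.array([.9962,-.0872]);b=np.array([-.0872,-.9962])
    L=np.stack([(W[...,:2]-O)@b,(W[...,:2]-O)@a,W[...,2]],-1)
    red=((hsv[...,0]<8)|(hsv[...,0]>172))&(hsv[...,1]>120)
    g=red&(L[...,2]>30)&(L[...,2]<42)&(abs(L[...,0])<40)&(L[...,1]<-40)&(L[...,1]>-190)
    q=L[g].astype(np.float32)[:,:2].copy();l=cv2.fitLine(q,cv2.DIST_HUBER,0,.01,.01).ravel()
    print('grip',len(q),np.round(np.percentile(q,[1,50,99],axis=0),1).tolist(),'tilt deg',np.degrees(np.arctan(l[0]/l[1])))
    for lo in(-175,-150,-125,-100,-75):
        k=q[(q[:,1]>lo)&(q[:,1]<lo+25)]
        if len(k):print(lo,np.round(np.percentile(k[:,0],[2,50,98]),1))
    m=(L[...,2]>35)&(L[...,2]<46)&(abs(L[...,0]+22)<11)&(abs(L[...,1]+160)<14)&(hsv[...,1]<80);print('post',L[m].mean(0),m.sum(),np.percentile(L[m][:,0],[2,98]))
    r=red&(L[...,1]>20)&(L[...,1]<75)&(abs(L[...,0])<45)&(L[...,2]<35)
    gr=(abs(hsv[...,0].astype(int)-65)<20)&(hsv[...,1]>80)&(L[...,1]>20)&(L[...,1]<75)&(abs(L[...,0])<45)
    print('ptr',r.sum(),np.round(L[r],1).tolist());print('green',gr.sum(),np.round(L[gr],0)[:,:2].tolist())
if __name__=='__main__': grip()
E
python3 m.py
```

```text
grip 320 [[-11.6, -169.4], [0.9, -139.6], [9.9, -95.7]] tilt deg 8.239507
-175 [-11.6  -0.9   8.7]
-150 [-11.4  -1.1   9.2]
-125 [-6.6  3.7  9.7]
-100 [ 6.4  9.5 10.1]
post [ -21.51856665 -159.29295081   41.87033978] 39 [-27.71748657 -15.75777953]
ptr 20 [[7.2, 51.2, 11.8], [9.4, 51.2, 12.2], [7.6, 48.2, 15.0], [9.8, 47.6, 18.2], [11.6, 49.5, 10.7], [7.6, 46.5, 13.1], [9.8, 46.1, 15.2], [7.8, 44.2, 13.7], [10.0, 44.0, 15.1], [5.8, 41.7, 14.4], [7.8, 42.4, 11.7], [10.1, 42.2, 13.4], [6.1, 39.1, 16.2], [8.0, 40.3, 11.5], [5.9, 38.3, 10.3], [8.3, 37.4, 14.8], [6.2, 35.7, 12.2], [8.2, 36.3, 9.9], [6.5, 32.6, 16.0], [8.3, 34.3, 9.2]]
green 68 [[-40.0, 57.0], [-10.0, 51.0], [-8.0, 51.0], [-6.0, 51.0], [-4.0, 51.0], [-1.0, 51.0], [1.0, 52.0], [3.0, 52.0], [5.0, 52.0], [-18.0, 48.0], [-16.0, 47.0], [-14.0, 49.0], [-12.0, 48.0], [-10.0, 48.0], [-8.0, 49.0], [-5.0, 48.0], [-3.0, 49.0], [-1.0, 49.0], [1.0, 49.0], [3.0, 50.0], [5.0, 50.0], [14.0, 50.0], [-20.0, 46.0], [-18.0, 46.0], [-16.0, 47.0], [-14.0, 46.0], [-12.0, 46.0], [-10.0, 47.0], [-8.0, 47.0], [-5.0, 46.0], [-3.0, 47.0], [-1.0, 47.0], [1.0, 47.0], [3.0, 48.0], [5.0, 48.0], [14.0, 48.0], [16.0, 48.0], [18.0, 47.0], [20.0, 48.0], [-18.0, 44.0], [-16.0, 44.0], [-14.0, 44.0], [-12.0, 44.0], [-10.0, 44.0], [-7.0, 44.0], [-5.0, 45.0], [-3.0, 44.0], [-1.0, 45.0], [1.0, 44.0], [3.0, 45.0], [12.0, 46.0], [14.0, 45.0], [16.0, 46.0], [18.0, 46.0], [20.0, 47.0], [-18.0, 41.0], [-16.0, 41.0], [-14.0, 42.0], [-12.0, 42.0], [3.0, 44.0], [12.0, 44.0], [14.0, 44.0], [16.0, 43.0], [18.0, 43.0], [12.0, 41.0], [14.0, 42.0], [16.0, 42.0], [18.0, 42.0]]
```

Request:
apply_moves --pt "0.1 1.0 0 0 0 0.01" --pt "0 0 0 0 0 0" --pt "0.1 1.0 0 0 0 0.01" --pt "0 0 0 0 0 0" --pt "0 0 0 0 0 0"

```text
time: 28.1
tool_pos: [580.5, -320.1, 62.7]
tcp_rot: [-179.6, -0.1, -66.6]
ft_force: [22.3, 8.3, -8.1]
finger_gap: -0.2
grip_force: 11.6
```

```bash
python3 m.py | head -8 | cut -c1-500
```

```text
grip 307 [[-11.9, -169.4], [0.8, -141.1], [9.8, -99.3]] tilt deg 8.604246
-175 [-11.6  -1.2   8.7]
-150 [-11.5  -1.1   9.3]
-125 [-4.7  4.4  9.6]
-100 [ 8.   9.8 10. ]
post [ -21.59684574 -159.40360595   42.17656131] 40 [-28.08539648 -15.45148874]
ptr 22 [[9.5, 50.7, 14.3], [11.6, 51.2, 12.9], [7.5, 48.6, 13.4], [9.6, 48.7, 13.5], [11.8, 48.4, 15.5], [7.7, 46.3, 14.1], [9.7, 46.7, 12.7], [11.9, 46.7, 13.2], [7.7, 44.6, 12.0], [9.9, 44.6, 12.2], [8.0, 41.7, 15.0], [10.2, 41.6, 15.9], [5.9, 39.7, 13.4], [8.0, 40.1, 12.3], [10.1, 40.6, 10.8], [6.1, 37.5, 13.7], [8.1, 38.3, 10.9], [6.3, 35.2, 14.1], [8.5, 35.1, 15.2], [6.2, 33.9, 10.3], [8.4, 33.9, 10.9], [8.6, 31.6, 11.4]]
green 70 [[-25.0, 40.0], [-10.0, 52.0], [-8.0, 52.0], [-6.0, 52.0], [-4.0, 52.0], [-2.0, 52.0], [1.0, 52.0], [3.0, 51.0], [5.0, 51.0], [7.0, 52.0], [-19.0, 49.0], [-17.0, 49.0], [-14.0, 49.0], [-12.0, 49.0], [-10.0, 48.0], [-8.0, 49.0], [-6.0, 48.0], [-4.0, 50.0], [-1.0, 49.0], [1.0, 49.0], [3.0, 49.0], [5.0, 50.0], [14.0, 50.0], [-20.0, 46.0], [-18.0, 46.0], [-16.0, 46.0], [-14.0, 47.0], [-12.0, 46.0], [-10.0, 46.0], [-8.0, 46.0], [-5.0, 46.0], [-3.0, 47.0], [-1.0, 46.0], [1.0, 48.0], [3.0, 47.
```

Request:
apply_moves --pt "0 -8 0 0 0 0" --pt "0 -10 0 0 0 0" --pt "0 0 -40 0 0 -0.1" --pt "0 0 -45 0 0 -0.18" --pt "0 0 0 0 0 -0.18"

```text
time: 28.78
tool_pos: [595.3, -317.1, 153.1]
tcp_rot: [-180.0, -0.5, -40.0]
ft_force: [-1.0, -0.6, -0.8]
finger_gap: 0.1
grip_force: 0.0
```

```bash
python3 - <<'E'
from h import *
p,d=snap('scene')
s=sense();print(s['tool_pos'],s['tcp_rot'],s['ft_force'])
plan([*s['tool_pos'][:2],147.5],s['tcp_rot'][2],[(459,-253.0,147.5,-5,5),(459,-253.0,50,-5,2),(459,-253.0,14.2,-5,3)])
print([(np.round(q['xyz'],1),round(q['confidence'],2)) for q in models.place_of('handle_stud','scene')[:1]])
E
```

```text
[ 594.17645543 -316.39890608  150.48265296] [179.98776299  -0.26135941 -39.51898422] [ 0.28720258 -0.14479414 -1.10653677]
[[-28.9,7.4,0.0,0,0,-0.12],[-29.6,3.9,0.0,0,0,-0.121],[-29.9,0.3,0.0,0,0,-0.12],[-29.7,-3.2,-0.0,0,0,-0.121],[-29.0,-6.9,-0.0,0,0,-0.12]]
[[-0.0,0.0,48.8,0,0,-0.0],[-0.0,0.0,48.7,0,0,-0.0],[-0.0,0.0,11.9,0,0,-0.0],[-0.0,0.0,12.0,0,0,-0.0],[-0.0,0.0,11.9,0,0,-0.0]]
end [ 459.  -253.    14.2] -5.03 10
[(array([ 563.8, -324.9,   68.9]), 0.68)]
```

Request:
apply_moves --pt "-28.9 7.4 0 0 0 -0.12" --pt "-29.6 3.9 0 0 0 -0.121" --pt "-29.9 0.3 0 0 0 -0.12" --pt "-29.7 -3.2 0 0 0 -0.121" --pt "-29.0 -6.9 0 0 0 -0.12" --fingers 36

```text
time: 29.5
tool_pos: [457.0, -249.0, 145.9]
tcp_rot: [-180.0, 0.1, -5.9]
ft_force: [-0.9, 0.4, 0.5]
finger_gap: 36.0
grip_force: 0.0
```

Request:
apply_moves --pt "0 0 25 0 0 0" --pt "0 0 25 0 0 0" --pt "0 0 15 0 0 0" --pt "0 0 0 0 0 0" --pt "0 0 0 0 0 0"

```text
time: 30.12
tool_pos: [459.2, -250.1, 82.9]
tcp_rot: [180.0, -0.0, -5.9]
ft_force: [-0.0, 0.2, -0.6]
finger_gap: 36.4
grip_force: 0.0
```

```bash
python3 - <<'E'
from h import *
p=held('scene',8)
E
```

```text
[ 459.2 -250.1   82.9] [ 1.7998e+02 -3.0000e-02 -5.9100e+00]
scene head 292 rect [array([62.4, -3.8]), array([52.3, 67.7]), np.float64(89.8)] lim [[31.5, -29.2, 17.6], [92.3, 21.2, 29.8]] z 22.6 ang -27.28
scene grip 478 rect [array([-39.7,  -5.9]), array([116.7,  21.1]), np.float64(1.6)] lim [[-96.0, -15.4, 28.4], [15.5, 3.4, 36.5]] z 34.4 ang 0.49
```

Request:
apply_moves --pt "0 3.2 20 0 0 0" --pt "0 0 20 0 0 0" --pt "0 0 16 0 0 0" --pt "0 0 9 0 0 0" --pt "0 0 3.5 0 0 0"

```text
time: 30.8
tool_pos: [458.5, -252.9, 13.5]
tcp_rot: [-180.0, 0.0, -5.9]
ft_force: [0.1, -1.0, -0.2]
finger_gap: 36.2
grip_force: 0.0
```

Request:
apply_moves --pt "0 0 0 0 0 0" --pt "0 0 0 0 0 0" --pt "0 0 0 0 0 0" --pt "0 0 0 0 0 0" --pt "0 0 0 0 0 0" --fingers 10 --grip_force 50

```text
time: 31.42
tool_pos: [458.7, -253.1, 14.0]
tcp_rot: [180.0, -0.0, -5.9]
ft_force: [-0.3, -0.4, 1.7]
finger_gap: 20.8
grip_force: 49.6
```

Request:
apply_moves --pt "0 0 -1.3 0 0 0" --pt "-2 0 0 0 0 0" --pt "-3 0 0 0 0 0" --pt "-3 0 0 0 0 0" --pt "0 0 0 0 0 0"

```text
time: 32.05
tool_pos: [449.8, -252.1, 14.9]
tcp_rot: [180.0, 0.1, -5.9]
ft_force: [-2.2, -3.1, -0.8]
finger_gap: 20.9
grip_force: 49.8
```

Request:
apply_moves --pt "-4 0 0 0 0 -0.006" --pt "-4 0 0 0 0 -0.006" --pt "-4 0 0 0 0 -0.004" --pt "-4 0 0 0 0 0" --pt "0 0 0 0 0 0"

```text
time: 32.67
tool_pos: [434.2, -250.4, 14.8]
tcp_rot: [-180.0, 0.0, -5.0]
ft_force: [1.1, -0.4, -2.3]
finger_gap: 21.1
grip_force: 49.5
```

Request:
apply_moves --pt "-5 0 0 0 0 0" --pt "-6 0 0 0 0 0" --pt "-6 0 0 0 0 0" --pt "-6 0 0 0 0 0" --pt "-5 0 0 0 0 0"

```text
time: 33.3
tool_pos: [406.2, -248.1, 15.0]
tcp_rot: [-180.0, 0.0, -4.9]
ft_force: [0.8, -0.3, -2.3]
finger_gap: 21.0
grip_force: 49.6
```

Request:
apply_moves --pt "0 0 -15 0 0 0" --pt "0 0 -30 0 0 0" --pt "0 0 -30 0 0 0" --pt "0 0 -10 0 0 0" --pt "0 0 0 0 0 0"

```text
time: 33.92
tool_pos: [407.4, -248.6, 100.9]
tcp_rot: [179.9, -0.1, -4.9]
ft_force: [-0.3, 0.7, -2.0]
finger_gap: 21.2
grip_force: 49.6
```

```bash
python3 - <<'E'
from h import *
s=sense();print(s['tool_pos'],s['tcp_rot'],s['ft_force'])
plan([406.2,-248.1,100],-4.95,[(481,-395,100,-4,5)])
E
```

```text
[ 407.36095759 -248.58455737  100.90484893] [ 1.79937410e+02 -1.03263929e-01 -4.93546457e+00] [-0.26233835  0.66070595 -1.97329208]
[[17.4,28.0,0.0,0,0,-0.003],[17.4,28.0,0.0,0,0,-0.004],[17.2,28.1,0.0,0,0,-0.003],[17.2,28.2,0.0,0,0,-0.003],[17.1,28.2,0.0,0,0,-0.004]]
end [ 481. -395.  100.] -3.98 5
```

Request:
apply_moves --pt "17.4 28.0 0 0 0 -0.003" --pt "17.4 28.0 0 0 0 -0.004" --pt "17.2 28.1 0 0 0 -0.003" --pt "17.2 28.2 0 0 0 -0.003" --pt "17.1 28.2 0 0 0 -0.004"

```text
time: 34.55
tool_pos: [481.2, -395.2, 97.6]
tcp_rot: [-179.9, 0.1, -4.0]
ft_force: [-0.9, 0.4, -1.3]
finger_gap: 21.1
grip_force: 49.6
```

Request:
apply_moves --pt "0 0 25 0 0 0" --pt "0 0 25 0 0 0" --pt "0 0 15 0 0 0" --pt "0 0 0 0 0 0" --pt "0 0 0 0 0 0"

```text
time: 35.17
tool_pos: [482.0, -395.4, 35.7]
tcp_rot: [180.0, -0.0, -4.0]
ft_force: [1.7, 0.0, -1.9]
finger_gap: 20.9
grip_force: 49.7
```

```bash
python3 - <<'E'
from h import *
s=sense();print(s['tool_pos'],s['tcp_rot'],s['ft_force'])
held('scene',29)
for n in('tool_tray','spanner'):print(n,[(np.round(q['xyz'],1),round(q['confidence'],2)) for q in models.place_of(n,'scene')[:1]])
E
```

```text
[ 481.99697906 -395.42079694   35.72417301] [ 1.79962867e+02 -4.46076921e-02 -3.96006950e+00] [ 1.74517849  0.0493979  -1.89814688]
[ 482.  -395.4   35.7] [ 1.7996e+02 -4.0000e-02 -3.9600e+00]
scene head 219 rect [array([64.1, -1.4]), array([68.1, 55. ]), np.float64(3.2)] lim [[34.6, -26.2, 38.5], [95.3, 23.9, 46.2]] z 44.0 ang -8.54
scene grip 506 rect [array([-40.3,  -0.8]), array([114.9,  22.1]), np.float64(1.8)] lim [[-95.8, -11.6, 49.7], [2.5, 8.0, 57.9]] z 56.1 ang 2.05
tool_tray [(array([ 481.5, -398.9,    4.4]), 0.76)]
spanner [(array([ 478.9, -394.4,   28.6]), 0.93)]
```

Request:
apply_moves --pt "0 0 10 0 0 0" --pt "0 0 8 0 0 0" --pt "0 0 5 0 0 0" --pt "0 0 3 0 0 0" --pt "0 0 0 0 0 0"

```text
time: 35.95
tool_pos: [481.7, -395.2, 9.0]
tcp_rot: [180.0, -0.0, -4.0]
ft_force: [-0.1, -0.2, -2.0]
finger_gap: 20.9
grip_force: 49.7
```

Request:
apply_moves --pt "0 0 0.4 0 0 0" --pt "0 0 0 0 0 0" --pt "0 0 0 0 0 0" --pt "0 0 0 0 0 0" --pt "0 0 0 0 0 0" --fingers 32

```text
time: 36.58
tool_pos: [481.6, -395.1, 8.6]
tcp_rot: [180.0, -0.0, -4.0]
ft_force: [-0.5, 0.0, -0.7]
finger_gap: 31.9
grip_force: 0.0
```

Request:
apply_moves --pt "0 0 -10 0 0 0" --pt "0 0 -25 0 0 0" --pt "0 0 -35 0 0 0" --pt "0 0 -30 0 0 0" --pt "0 0 0 0 0 0"

```text
time: 37.2
tool_pos: [483.5, -396.9, 113.1]
tcp_rot: [179.7, -0.3, -4.0]
ft_force: [0.2, -0.7, -0.5]
finger_gap: 31.9
grip_force: 0.0
```

```bash
python3 - <<'E'
from h import *
s=sense();print(s['tool_pos'],s['tcp_rot'],s['ft_force'])
for c in('scene','top'):
    p,d=snap(c)
    for n in('tool_tray','spanner','keeper_tab','handle_stud'):print(c,n,[(np.round(q['xyz'],1),round(q['confidence'],2)) for q in models.place_of(n,c)[:1]])
    if c=='scene':cv2.imwrite('pics/crop8.png',cv2.resize(p[190:350,230:430][:,:,::-1],None,fx=3.6,fy=3.6))
E
```

```text
[ 483.52353751 -396.93857045  113.08369484] [179.74008052  -0.30979386  -3.96297581] [ 0.21710157 -0.72324557 -0.48259981]
scene tool_tray [(array([ 484. , -400.1,    2. ]), 0.92)]
scene spanner [(array([ 478. , -392.8,    5.1]), 0.86)]
scene keeper_tab [(array([ 493.3, -317.3,   43.9]), 0.45)]
scene handle_stud [(array([ 566.7, -324.7,   67.5]), 0.84)]
top tool_tray [(array([ 475.5, -397. ,    2.8]), 0.6)]
top spanner [(array([ 6.306e+02, -1.442e+02,  5.000e-01]), 0.74)]
top keeper_tab [(array([ 494.2, -315.5,   35.1]), 0.63)]
top handle_stud []
```

View pics/crop8.png

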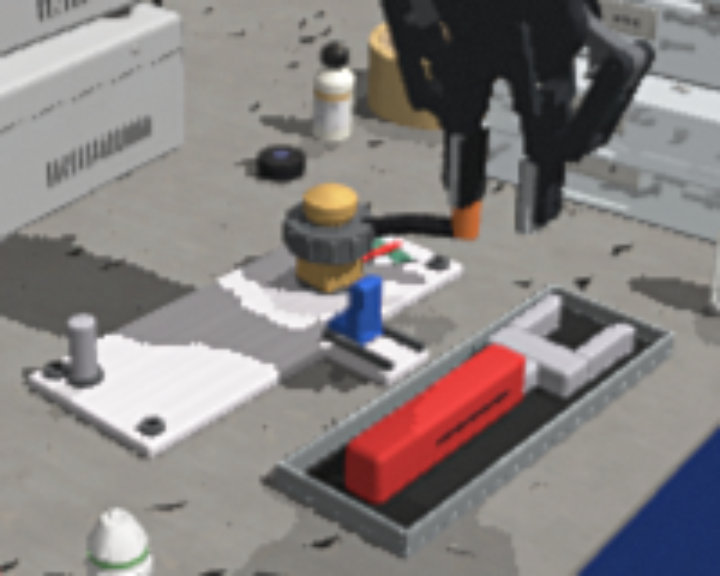

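The spanner lies flat in its tray as before, the stud stays at the jammed position (crop 467,220), and the flats are free. The keeper tab is at (365,308). Now I'll push the keeper in.

```bash
python3 - <<'E'
from h import *
snap('scene');s=sense();print(s['tool_pos'],s['tcp_rot'],s['ft_force'])
plan([481.6,-395.1,108.6],-3.97,[(490.5,-338,108.6,-5,2),(490.5,-338,36,-5,3)])
E
```

```text
[ 481.36996431 -394.92037069  108.06272622] [-1.79970172e+02  3.65476383e-02 -3.96588101e+00] [ 0.46219438  0.49599761 -0.15815465]
[[2.5,-28.8,-0.0,0,0,0.009],[2.2,-28.8,-0.0,0,0,0.009],[-0.0,0.0,24.2,0,0,-0.0],[-0.0,0.0,24.2,0,0,-0.0],[-0.0,0.0,24.2,0,0,-0.0]]
end [ 490.5 -338.    36. ] -5.0 5
```

Request:
apply_moves --pt "2.5 -28.8 0 0 0 0.009" --pt "2.2 -28.8 0 0 0 0.009" --pt "0 0 24 0 0 0" --pt "0 0 24 0 0 0" --pt "0 0 0 0 0 0" --fingers 0 --grip_force 30

```text
time: 38.38
tool_pos: [489.0, -336.6, 58.2]
tcp_rot: [-179.8, 0.2, -5.0]
ft_force: [0.1, -0.6, -0.4]
finger_gap: -0.3
grip_force: 0.0
```

Request:
apply_moves --pt "0 0 14 0 0 0" --pt "0 0 10 0 0 0" --pt "0 0 0 0 0 0" --pt "0 -4 0 0 0 0" --pt "0 0 0 0 0 0"

```text
time: 39.0
tool_pos: [491.2, -333.9, 37.1]
tcp_rot: [180.0, -0.0, -5.0]
ft_force: [0.1, -0.2, 0.7]
finger_gap: 0.1
grip_force: 0.0
```

Request:
apply_moves --pt "0 -4 0 0 0 0" --pt "0 -4 0 0 0 0" --pt "0 -4 0 0 0 0" --pt "0 -4 0 0 0 0" --pt "0 0 0 0 0 0"

```text
time: 39.62
tool_pos: [492.4, -317.7, 36.7]
tcp_rot: [-180.0, -0.0, -5.0]
ft_force: [0.4, -0.5, 1.7]
finger_gap: 0.3
grip_force: 0.3
```

```bash
python3 - <<'E'
from h import *
s=sense();print(s['tool_pos'],s['tcp_rot'],s['ft_force'])
for c in('scene','top'):
    p,d=snap(c)
    for n in('keeper_tab',):print(c,n,[(np.round(q['xyz'],1),round(q['confidence'],2)) for q in models.place_of(n,c)[:1]])
E
```

```text
[ 492.40194382 -317.70435516   36.70387729] [-1.79995623e+02 -1.03127834e-02 -4.97423371e+00] [ 0.4261775  -0.47757417  1.66383941]
scene keeper_tab [(array([ 497.2, -299.2,   42.8]), 0.68)]
top keeper_tab [(array([ 493.4, -300.1,   35.3]), 0.61)]
```

Request:
apply_moves --pt "0 -4 0 0 0 0" --pt "0 -4 0 0 0 0" --pt "0 -4 0 0 0 0" --pt "0 -2 0 0 0 0" --pt "0 0 0 0 0 0"

```text
time: 40.45
tool_pos: [493.5, -303.8, 36.5]
tcp_rot: [-180.0, 0.0, -5.0]
ft_force: [0.2, -0.4, -0.4]
finger_gap: 0.1
grip_force: 0.0
```

Request:
apply_moves --pt "0 -1 0 0 0 0" --pt "0 -1 0 0 0 0" --pt "0 -1 0 0 0 0" --pt "0 0 0 0 0 0" --pt "0 0 0 0 0 0"

```text
time: 41.08
tool_pos: [493.7, -301.1, 36.6]
tcp_rot: [-180.0, -0.0, -5.0]
ft_force: [-0.5, -1.2, 0.2]
finger_gap: 0.1
grip_force: 0.4
```

Request:
apply_moves --pt "0 -1 0 0 0 0" --pt "0 0 0 0 0 0" --pt "0 -1 0 0 0 0" --pt "0 0 0 0 0 0" --pt "0 0 0 0 0 0"

```text
time: 41.7
tool_pos: [493.9, -300.2, 36.8]
tcp_rot: [179.9, -0.0, -5.0]
ft_force: [-1.2, -6.5, -1.2]
finger_gap: 0.1
grip_force: 3.1
```

Request:
apply_moves --pt "0 -1 0 0 0 0" --pt "0 0 0 0 0 0" --pt "0 -1 0 0 0 0" --pt "0 0 0 0 0 0" --pt "0 0 0 0 0 0"

```text
time: 42.32
tool_pos: [494.0, -299.7, 37.1]
tcp_rot: [179.8, -0.1, -5.0]
ft_force: [-1.5, -14.3, -3.3]
finger_gap: -0.4
grip_force: 5.6
```

```bash
cat > k.py <<'E'
from h import *
s=sense();print(s['tool_pos'],s['ft_force'])
O=np.array([533.5,-259.5]);a=np.array([.9962,-.0872]);b=np.array([-.0872,-.9962])
for c in('scene','top'):
    p,d=snap(c);W=cloud(c,d);hsv=cv2.cvtColor(p,cv2.COLOR_RGB2HSV)
    for q in models.place_of('keeper_tab',c)[:1]: x=q['xyz'];print(c,np.round(x,1),'adj',np.round([(x[:2]-O)@b,(x[:2]-O)@a],1))
    L=np.stack([(W[...,:2]-O)@b,(W[...,:2]-O)@a,W[...,2]],-1)
    m=(abs(hsv[...,0].astype(int)-112)<14)&(hsv[...,1]>130)&(abs(L[...,0]-40)<50)&(abs(L[...,1]+36)<30)&(L[...,2]>9)
    t=m&(L[...,2]>40)&(L[...,2]<48)
    print('blue',m.sum(),np.round(np.percentile(L[m],[2,50,98],axis=0),1).tolist(),'top',t.sum(),np.round(np.percentile(L[t],[2,50,98],axis=0),1).tolist() if t.any() else '')
    r=((hsv[...,0]<8)|(hsv[...,0]>172))&(hsv[...,1]>120)&(L[...,1]>28)&(L[...,1]<60)&(abs(L[...,0])<30)&(L[...,2]<35)
    if r.sum()>4: print('ptr deg',r.sum(),np.round(np.degrees(np.median(np.arctan2(L[r][:,0],L[r][:,1]))),1))
E
python3 k.py
```

```text
[ 493.96918721 -299.68903102   37.08329049] [ -1.47236584 -14.26293664  -3.3404368 ]
blue 134 [[12.3, -48.0, 10.2], [30.3, -44.9, 20.3], [33.1, -31.9, 43.4]] top 10 [[25.4, -46.8, 40.7], [28.6, -44.2, 42.9], [32.2, -40.1, 43.7]]
ptr deg 15 9.4
blue 9 [[-8.1, -46.9, 15.9], [9.9, -44.4, 18.2], [15.7, -20.0, 404.6]] top 0
```

Request:
apply_moves --pt "0 8 0 0 0 0" --pt "0 10 0 0 0 0" --pt "0 0 -40 0 0 0" --pt "0 0 -50 0 0 0" --pt "0 30 -40 0 0 0"

```text
time: 43.15
tool_pos: [490.6, -343.9, 168.6]
tcp_rot: [-180.0, -0.1, -4.9]
ft_force: [0.6, -1.4, -0.0]
finger_gap: 0.1
grip_force: 0.0
```

Request:
apply_moves --pt "-40 0 -30 0 0 0" --pt "-50 0 -30 0 0 0" --pt "-50 0 0 0 0 0" --pt "0 0 0 0 0 0" --pt "0 0 0 0 0 0"

```text
time: 43.78
tool_pos: [350.7, -332.9, 226.8]
tcp_rot: [180.0, -0.1, -5.0]
ft_force: [0.3, -0.5, -0.1]
finger_gap: -0.2
grip_force: 0.0
```

```bash
python3 k.py; python3 - <<'E'
from h import *
for c in('top','scene'):
    p,d=snap(c)
    for n in('spanner','tool_tray','handle_stud','objective','blue_vial','dropper','red_cube','meter_head'):print(c,n,[(np.round(q['xyz']),round(q['confidence'],2)) for q in models.place_of(n,c)[:1]])
cv2.imwrite('pics/crop9.png',cv2.resize(p[190:350,230:430][:,:,::-1],None,fx=3.6,fy=3.6))
E
```

```text
[ 350.71228506 -332.93406531  226.84825536] [ 0.28687722 -0.53821069 -0.12058591]
scene [ 493.5 -285.4   42.7] adj [ 29.3 -37.6]
blue 184 [[14.1, -47.9, 11.0], [31.2, -42.4, 25.9], [33.8, -29.2, 43.9]] top 32 [[24.4, -47.7, 40.1], [30.1, -39.9, 42.5], [33.8, -30.1, 44.5]]
ptr deg 18 10.7
blue 9 [[8.9, -34.2, 16.4], [11.0, -30.3, 18.8], [14.8, -28.1, 21.9]] top 0 
ptr deg 20 7.7
top spanner []
top tool_tray [(array([ 476., -399.,    0.]), 0.9)]
top handle_stud [(array([ 561., -327.,   67.]), 0.67)]
top objective []
top blue_vial [(array([ 661., -449.,    0.]), 0.61)]
top dropper [(array([ 705., -137.,   -1.]), 0.55)]
top red_cube []
top meter_head [(array([ 629., -148.,    0.]), 0.73)]
scene spanner [(array([ 479., -393.,    2.]), 0.69)]
scene tool_tray [(array([ 482., -402.,    3.]), 0.74)]
scene handle_stud []
scene objective [(array([ 263., -363.,   -1.]), 0.68)]
scene blue_vial [(array([ 655., -451.,   -2.]), 0.67)]
scene dropper [(array([ 703., -134.,   -2.]), 0.57)]
scene red_cube [(array([ 283., -430.,    2.]), 0.61)]
scene meter_head [(array([ 634., -144.,   -2.]), 0.6)]
```

View pics/crop9.png

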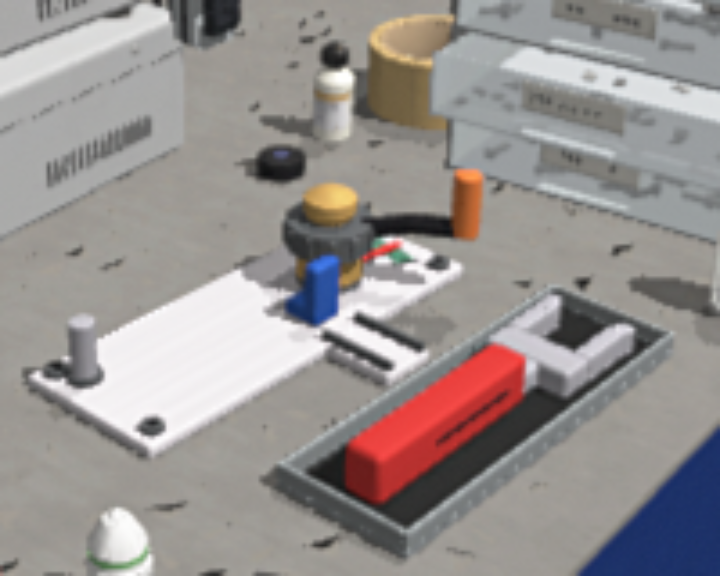

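```bash
python3 - <<'E'
from h import *
k=eyes.get_calibration('scene');K=np.array(k['intrinsics']);R=np.array(k['R']);t=np.array(k['t']);C=-R.T@t
p,d=snap('scene','scene9.png');O=np.array([533.5,-259.5])
for f in('scene0.png','scene9.png'):
    h=cv2.cvtColor(cv2.imread('pics/'+f),cv2.COLOR_BGR2HSV)
    m=((abs(h[...,0].astype(int)-112)<14)&(h[...,1]>130)&(h[...,2]>60)).astype(np.uint8);m[:,:270]=0;m[:,370:]=0;m[:240]=0;m[310:]=0
    v,u=np.nonzero(m);top=v.min();uu=u[v<=top+6];px=np.array([uu.mean(),top+3,1])
    r=R.T@np.linalg.solve(K,px);X=C+r*(38.5-C[2])/r[2]
    print(f,len(u),px,[uu.min(),uu.max()],np.round(X,1),'adj x',(X[:2]-O)@[-.0872,-.9962],'y',(X[:2]-O)@[.9962,-.0872])
E
```

```text
scene0.png 170 [331.47169811 270.           1.        ] [np.int64(327), np.int64(335)] [ 491.7 -315.5   38.5] adj x 59.43576155105086 y -36.74218234115577
scene9.png 184 [319.375 264.      1.   ] [np.int64(315), np.int64(323)] [ 495.6 -284.1   38.5] adj x 27.797498828427173 y -35.58685298369903
```

```bash
python3 -c "
from bench import job
print(job.hand_in())"
```

```text
the job is handed in; nothing more can be done
None
```

I handed the job in at about 44 s: the locknut is jammed at its stop, the pointer is about 10° off centre inside its 23° green sector, the spanner is back flat in its tray, and the keeper is in at its stop. I did not get a clear camera view of the handle actually touching the post, but the spindle held firm while I pushed the stud with about 24 N.

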